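# Sort the carving tools and the sharpening stone back into their trays

### The job

Clear the carving bench: put the two pale-handled gouges into the notches of the blue-lined tray, the two dark-handled flat chisels into the notches of the red-lined tray, and the grey sharpening stone flat on the floor of the black-lined tray, near its middle. Each tool lies level in a notch pair of its own, its handle centred across both notched bars and its blade pointing over the tray's free end. Lay everything down gently: never let go of anything in the air.

Things in the scene. Friction and masses are not known exactly. Their poses are not given: they have to be found in the camera images.
- gouge_wide_mid (a point): Gouge: pale handle, brass ferrule, hollow blade 18 mm wide. Tool 146 mm long, about 60 g, round handle 24 mm thick, 92 mm long. Point: middle of the handle, on its axis; x runs to the edge 100 mm ahead; roll about x is arbitrary; centre of mass 10-22 mm ahead. Starts in a notch of the rest, axis 42 mm above the bench, blade away from the robot.
- gouge_narrow_mid (a point): Gouge: pale handle, brass ferrule, hollow blade 11 mm wide. Tool 146 mm long, about 60 g, round handle 24 mm thick, 92 mm long. Point: middle of the handle, on its axis; x runs to the edge 100 mm ahead; roll about x is arbitrary; centre of mass 10-22 mm ahead. Starts in a notch of the rest, axis 42 mm above the bench, blade away from the robot.
- chisel_wide_mid (a point): Chisel: dark red-brown handle, steel ferrule, flat blade 21 mm wide. Tool 146 mm long, about 60 g, round handle 24 mm thick, 92 mm long. Point: middle of the handle, on its axis; x runs to the edge 100 mm ahead; roll about x is arbitrary; centre of mass 10-22 mm ahead. Starts in a notch of the rest, axis 42 mm above the bench, blade away from the robot.
- chisel_narrow_mid (a point): Chisel: dark red-brown handle, steel ferrule, flat blade 11 mm wide. Tool 146 mm long, about 60 g, round handle 24 mm thick, 92 mm long. Point: middle of the handle, on its axis; x runs to the edge 100 mm ahead; roll about x is arbitrary; centre of mass 10-22 mm ahead. Starts in a notch of the rest, axis 42 mm above the bench, blade away from the robot.
- stone_mid (a point): Grey-blue sharpening stone, plain block 90 (x) x 36 (y) x 18 (z) mm, about 130 g; the point is its centre. Starts flat on a brown leather strop board (fixed, 200 x 62 x 15 mm), centre 24 mm above the bench. The small green bar of honing compound behind it is fixed to the strop and stays.
- gouge_tray: Fixed wooden tray 160 (x) x 142 (y) mm, lined blue, for gouges; floor 8 mm, rim 14 mm high. Origin: middle of underside. Crossbars (46 high, 12 thick, along y) at x = -61 and +5 mm have 90 degree V-notches, 42 mm wide, at y = -36 and +36, all empty. A seated handle's middle: x = -28 mm, axis z = 42 mm; blade to +x, the free end (away from the robot).
- chisel_tray: Fixed wooden tray 160 (x) x 142 (y) mm, lined red, for flat chisels; floor 8 mm, rim 14 mm high. Origin: middle of underside. Crossbars (46 high, 12 thick, along y) at x = -61 and +5 mm have 90 degree V-notches, 42 mm wide, at y = -36 and +36, all empty. A seated handle's middle: x = -28 mm, axis z = 42 mm; blade to +x, the free end (away from the robot).
- stone_tray: Fixed wooden tray 160 (x) x 142 (y) mm, lined black, without bars, for the stone; flat floor 8 mm thick, rim 14 mm high and 6 mm thick. Origin: middle of underside. The stone lies flat near the middle, its centre then 17 mm above the underside; its direction does not matter.
- rest: Bench rest of pale wood, fixed, 100 (x) x 286 (y) mm, base 8 mm thick. Origin: middle of underside. Two notched crossbars along y (46 mm high, 12 mm thick) at x = -33 and +33 mm carry the handles, free space between them for fingers; notches at y = -108, -36, +36, +108 mm, one tool in each at the start.

How it is judged:
At the end, for the whole second after the job is handed in: Gouges in the blue tray, chisels in the red: each level in a notch pair, handle middle within 15 mm of the bars' midpoint, axis 37-46 mm above the underside, in line within 8 degrees, blade to the free end. Stone flat in the black tray within 55 mm of its middle each way. All at rest (x of gouge_tray in the frame of gouge_wide_mid between 0.013 and 0.043 m and y of gouge_wide_mid in the frame of gouge_tray between -0.05 and 0.05 m and z of gouge_wide_mid in the frame of gouge_tray between 0.037 and 0.046 m and angle between gouge_wide_mid's own x axis and vertical between 1.49 and 1.65 rad and angle between the x axis of each of gouge_wide_mid, gouge_narrow_mid and the x axis of gouge_tray, either way round below 0.15 rad and linear speed of each of gouge_wide, gouge_narrow, chisel_wide, chisel_narrow, stone below 0.02 m/s and x of gouge_tray in the frame of gouge_narrow_mid between 0.013 and 0.043 m and y of gouge_narrow_mid in the frame of gouge_tray between -0.05 and 0.05 m and z of gouge_narrow_mid in the frame of gouge_tray between 0.037 and 0.046 m and angle between gouge_narrow_mid's own x axis and vertical between 1.49 and 1.65 rad and x of chisel_tray in the frame of chisel_wide_mid between 0.013 and 0.043 m and y of chisel_wide_mid in the frame of chisel_tray between -0.05 and 0.05 m and z of chisel_wide_mid in the frame of chisel_tray between 0.037 and 0.046 m and angle between chisel_wide_mid's own x axis and vertical between 1.49 and 1.65 rad and angle between the x axis of each of chisel_wide_mid, chisel_narrow_mid and the x axis of chisel_tray, either way round below 0.15 rad and x of chisel_tray in the frame of chisel_narrow_mid between 0.013 and 0.043 m and y of chisel_narrow_mid in the frame of chisel_tray between -0.05 and 0.05 m and z of chisel_narrow_mid in the frame of chisel_tray between 0.037 and 0.046 m and angle between chisel_narrow_mid's own x axis and vertical between 1.49 and 1.65 rad and x of stone_mid in the frame of stone_tray between -0.055 and 0.055 m and y of stone_mid in the frame of stone_tray between -0.055 and 0.055 m and z of stone_mid in the frame of stone_tray between 0.013 and 0.021 m); the robot touches nothing.
It fails at once if the gouge wide let go in the air (its centre above 90 mm and no finger on it) (height (world z) of gouge_wide_mid above 0.09 m and contact force between the fingers and gouge_wide below 0.02 N).
It fails at once if the gouge narrow let go in the air (its centre above 90 mm and no finger on it) (height (world z) of gouge_narrow_mid above 0.09 m and contact force between the fingers and gouge_narrow below 0.02 N).
It fails at once if the chisel wide let go in the air (its centre above 90 mm and no finger on it) (height (world z) of chisel_wide_mid above 0.09 m and contact force between the fingers and chisel_wide below 0.02 N).
It fails at once if the chisel narrow let go in the air (its centre above 90 mm and no finger on it) (height (world z) of chisel_narrow_mid above 0.09 m and contact force between the fingers and chisel_narrow below 0.02 N).
It fails at once if the stone let go in the air (its centre above 90 mm and no finger on it) (height (world z) of stone_mid above 0.09 m and contact force between the fingers and stone below 0.02 N).
It also fails if it takes over 120 s, if anything falls off the work surface, if the arm or the gripper's body presses on something with over 40 N, if the wrist force passes 120 N, or if a joint passes its speed limit or range.

### The arm

A 6-joint arm with a two-finger parallel gripper is mounted at the origin on the work surface. World frame = base frame: x ahead of the robot, y to its left, z up, the work surface at z = 0. Lengths are in m, angles in rad, forces in N, time in s.
With the tool pointing down it reaches from about 0.3 to 0.875 m from the base axis. Payload 6.4 kg.
Tool frame: the origin (TCP) lies at the very end of the fingers, on their centre line; the grasp point (between the pads) lies 19 mm behind it; z points along the fingers, y is the direction in which the jaws open and shut (so a half turn about z gives the same grasp; the last joint's range is limited). The gripper opens to 85 mm and grips with 20 to 120 N. Pads are 22 mm wide; open, the fingers measure 114 mm over their backs; the gripper's body (76 mm by 85 mm) begins 54 mm behind the grasp point. The pads swing forward as they close: fully open they stand 13 mm farther back than shut.
Start: joints at [-1.365, 0.181, 1.607, -0, 1.354, -0.206], TCP at [0.23, -0.527, 0.231] pointing down, gripper open.
Joint ranges: [-2.99, 2.99], [-0.89, 2.07], [0.3, 2.58], [-1.14, 4.28], [0, 2.63], [-3.12, 3.12]. Speed limits (rad/s): [2.57, 2.57, 3.01, 3.14, 3.14, 3.14].

### API

Orientations are given as a unit quaternion [w, x, y, z].
In Python, from bench import * gives the robot as it stands.
- The arm moves only by the tool arm_command, never from a script. Its argument "motion" is text: rows parted by semicolons, each of 7 numbers parted by spaces: the shift along the tool's x, y, z in units of 0.2 m (1.0 is 0.2 m), then the turn, a rotation vector about the tool's x, y, z in units of 60 degrees (1.0 is 60 degrees), then the opening, from 0 (shut) to 1 (fully open). In form: tx ty tz ax ay az grip; .... A call has 1 to 10 rows; each row shifts and turns the pose as measured when the row begins, along the tool's axes as they then stand; what a row does not reach is not made up. A row lasts 1/12 s, in which the tool goes at most 41.7 mm and 7.16 degrees, less where a joint would pass 70% of its speed; a pose out of reach is approached as far as the arm can. A call with a number of a shift or a turn outside -1 to 1 is refused whole. A call with a gripper value outside its range is refused whole. The fingers move at their own pace and stop on an object; the grip force is fixed at half the most. Time passes only in rows, so rows that do not move let the fingers close. It gives the time, the measured TCP pose, the force and the opening at its end, in the units of the state.
- get_obs(): the state, without advancing time (a new reading comes with each control period).
- camera(name): name is "scene" or "top" or "wrist"; returns a dict with "img" (480x640x3 uint8, red, green, blue), "intrinsics" (3x3 intrinsics, pixels), "pose" (4x4, takes a point from camera to world coordinates); the wrist camera has in their place "mount" (4x4, takes a point from camera to tool coordinates, whose origin is the TCP and whose axes are the flange's). Camera axes: x right, y down, z forward; pixel columns grow to the right and rows downward; lengths in m; the calibration is good to about 2 mm. A picture is of the moment at which its call begins: read the wrist's pose just before it. There is no depth.
- hand_in(): hands the job in, once; it reports no verdict.
Trained networks look in the newest picture that a camera, given by its name, has taken for a name from the list of things; names that differ only in an ending like _2 or _b are one class to them, and where a whole thing is asked for, a point or a joint stands for the part that bears it (a point fixed in the world has none). Each returns a list of dicts, best first, with "conf" (0 to 1); they miss things now and then, are a little off and sometimes report something else, mostly with a low value. They report only what shows in the picture. A call takes as long as a camera call.
- search_frame(camera, target): "box" ([left, top, right, bottom] in pixels, round what is visible of it).
The state is a dict: "time_s": time; "q": joint angles; "dq": joint speeds; "joint_efforts": joint torques, N m; "eef_pos": TCP position; "eef_rot": TCP orientation; "wrist_force": force on the tool from outside, world axes, zero at the start; "torque": the same for the moment, N m; "opening": opening from 0.0 (shut) to 1.0 (fully open).
Only numpy, scipy, OpenCV 4.12 (cv2) and the standard library are available. Lean on these libraries where they do the work, as an engineer would, in place of code of your own. Each camera call takes 0.05 s, during which the arm holds its last target.

## Working session

There is one attempt and no reset: what is moved stays moved. The work goes in short steps, Python scripts to look and compute and a tool call to move; the robot and the scene stay as the last step left them, time stands still between calls to the robot, and variables do not carry over. Pictures are saved under pics/ and viewed, and the job is handed in when it is done.

Besides the shell and the picture viewer there is one more tool, called after "Request:" as name(argument=value, ...) on one line, values as JSON. arm_command: Moves the arm, as the interface text tells. Shifts and turns lie within -1 to 1; 1 stands for 0.2 m of shift or 60 degrees of turn. Its arguments: {"type":"object","properties":{"motion":{"type":"string"}},"required":["motion"]}

```bash
ls; mkdir -p pics
python3 - <<'E'
from bench import *
import cv2
print(get_obs())
for n in ["scene","top","wrist"]:
    c=camera(n); cv2.imwrite(f"pics/{n}0.png",c["img"][:,:,::-1])
    print(n,c["intrinsics"],c.get("pose"),c.get("mount"))
    if n!="wrist":
        for t in ["gouge_wide_mid","gouge_narrow_mid","chisel_wide_mid","chisel_narrow_mid","stone_mid","gouge_tray","chisel_tray","stone_tray","rest"]:
            print(t,[(list(map(int,d["box"])),round(d["conf"],2)) for d in search_frame(n,t)][:3])
E
```

```text
pics
{'time_s': 0.0, 'q': array([-1.36531989e+00,  1.81571265e-01,  1.60804299e+00,  4.11940873e-06,
        1.35376649e+00, -2.06274927e-01]), 'dq': array([ 0.00019866,  0.0007377 , -0.00064508, -0.00013017,  0.00210601,
        0.00124151]), 'joint_efforts': array([ 4.90898165e-04, -4.44886065e+01, -3.51328468e+01, -2.33181490e-04,
        9.28552123e-03, -1.41468863e-06]), 'eef_pos': array([ 0.2300369 , -0.52636692,  0.23035024]), 'eef_rot': array([-8.94043872e-04,  9.78882049e-01,  2.04423910e-01,  2.36793147e-06]), 'wrist_force': array([ 0.33728036, -0.51049809,  0.12751902]), 'torque': array([ 0.00053986, -0.02954961,  0.01052666]), 'opening': 0.9987539520229441}
scene [[507.01753078   0.         325.8207797 ]
 [  0.         507.01753078 240.61758848]
 [  0.           0.           1.        ]] [[-0.25951292  0.69183386 -0.67380929  1.24824328]
 [ 0.96569624  0.19251528 -0.17426601  0.19428186]
 [ 0.00915546 -0.69591938 -0.71806156  0.77285509]
 [ 0.          0.          0.          1.        ]] None
gouge_wide_mid [([382, 208, 398, 261], 0.83), ([247, 256, 350, 347], 0.6)]
goug
[... 871 characters left out ...]
]
stone_mid [([416, 248, 440, 293], 0.64)]
gouge_tray [([201, 141, 268, 217], 0.73)]
chisel_tray [([287, 140, 354, 217], 0.83), ([371, 146, 440, 222], 0.7), ([248, 228, 262, 295], 0.16)]
stone_tray [([371, 145, 439, 219], 0.65)]
rest [([138, 250, 272, 300], 0.7), ([142, 231, 160, 299], 0.43)]
wrist [[335.11551007   0.         320.2642248 ]
 [  0.         335.11551007 235.45988191]
 [  0.           0.           1.        ]] None [[ 1.85539703e-03 -9.58382677e-01 -2.85480649e-01  7.22057245e-02]
 [ 9.99998237e-01  1.69553231e-03  8.07147412e-04  8.97081422e-04]
 [-2.89514433e-04 -2.85481644e-01  9.58384134e-01 -1.42519117e-01]
 [ 0.00000000e+00  0.00000000e+00  0.00000000e+00  1.00000000e+00]]
```

Run:
```python
import cv2
a=cv2.imread("pics/top0.png")[120:320,120:470]; cv2.imwrite("pics/top0c.png",cv2.resize(a,(798,456),interpolation=cv2.INTER_CUBIC))
a=cv2.imread("pics/scene0.png")[170:380,150:530]; cv2.imwrite("pics/scene0c.png",cv2.resize(a,(798,441),interpolation=cv2.INTER_CUBIC))
```

```text
(no output)
```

View pics/top0c.png

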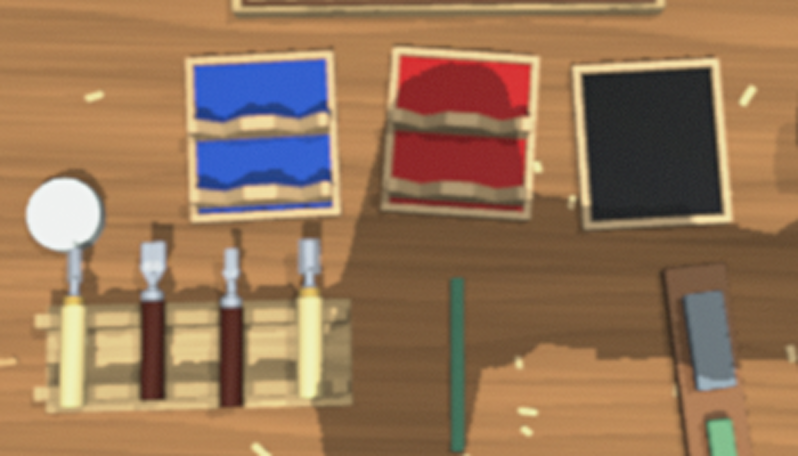

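View pics/scene0c.png

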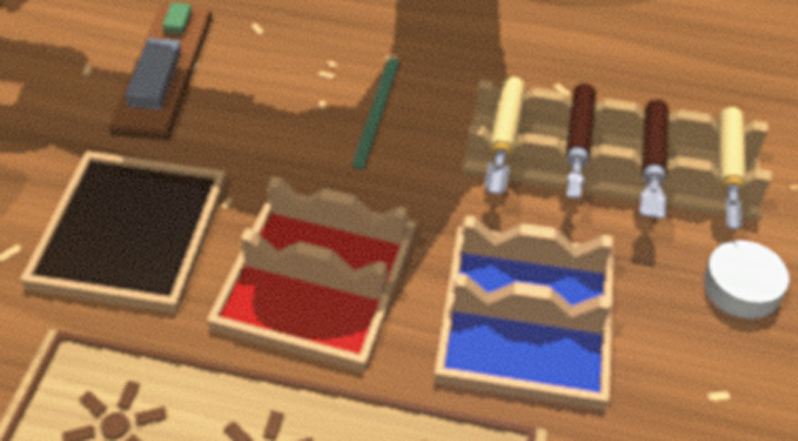

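View pics/top0.png

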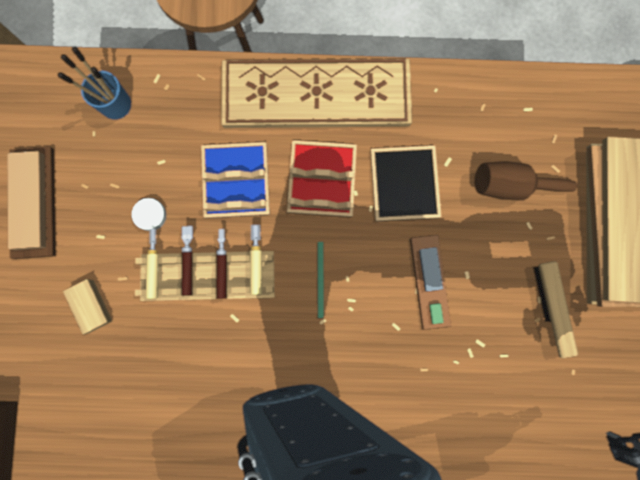

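The top picture shows, left to right in the rest: narrow gouge (146-160), wide chisel (181-190), narrow chisel (213-226) and wide gouge (248-259). The blue, red and black trays lie ahead at columns 235, 321 and 405, and the stone is at (430,269). The detections agree with the picture. Next I'll work out rough positions.

```bash
cat > h.py <<'E'
from bench import *
import cv2, numpy as np
from scipy.spatial.transform import Rotation as R
def Rq(q): return R.from_quat([q[1],q[2],q[3],q[0]])
def toolT():
    o=get_obs(); T=np.eye(4); T[:3,:3]=Rq(o["eef_rot"]).as_matrix(); T[:3,3]=o["eef_pos"]; return T
def shot(n,fn=None):
    if n=="wrist": T=toolT()
    c=camera(n)
    P=T@c["mount"] if n=="wrist" else c["pose"]
    if fn: cv2.imwrite(f"pics/{fn}.png",c["img"][:,:,::-1])
    if fn: np.savez(f"pics/{fn}.npz",K=c["intrinsics"],P=P)
    return c["img"],c["intrinsics"],P
def ray(K,P,px):
    d=P[:3,:3]@np.linalg.inv(K)@np.array([px[0],px[1],1.]); return P[:3,3],d/np.linalg.norm(d)
def atz(fn,px,z):
    f=np.load(f"pics/{fn}.npz"); o,d=ray(f["K"],f["P"],px); return o+d*(z-o[2])/d[2]
def tri(obs):
    A=np.zeros((3,3));b=np.zeros(3);L=[]
    for fn,px in obs:
        f=np.load(f"pics/{fn}.npz"); o,d=ray(f["K"],f["P"],px); M=np.eye(3)-np.outer(d,d);A+=M;b+=M@o;L.append((o,M))
    p=np.linalg.solve(A,b); return p,max(np.linalg.norm(M@(p-o)) for o,M in L)
def proj(fn,p):
    f=np.load(f"pics/{fn}.npz"); c=np.linalg.inv(f["P"])@np.append(p,1); u=f["K"]@c[:3]; return u[:2]/u[2]
def st():
    o=get_obs(); e=Rq(o["eef_rot"]).as_matrix()
    print("t",round(o["time_s"],2),"pos",o["eef_pos"].round(4),"toolx",e[:,0].round(3),"tooly",e[:,1].round(3),"z",e[:,2].round(3),"op",round(o["opening"],3),"F",o["wrist_force"].round(1),"q",o["q"].round(2))
E
python3 - <<'E'
from h import *
st()
shot("top","top1");shot("scene","scene1")
for n,px,z in [("gn",(152,275),.042),("cw",(187,270),.042),("cn",(222,275),.042),("gw",(256,270),.042),("blue",(235,180),.014),("red",(322,180),.014),("black",(405,183),.014),("stone",(430,269),.033),("pen",(320,280),.01)]:
    print(n,atz("top1",px,z).round(3))
E
```

```text
t 1.05 pos [ 0.2302 -0.5269  0.2313] toolx [ 0.916  0.4   -0.   ] tooly [ 0.4   -0.916  0.   ] z [ 0. -0. -1.] op 1.001 F [-0.3 -0.1  0.1] q [-1.37  0.18  1.61  0.    1.35 -0.21]
gn [0.468 0.353 0.042]
cw [0.481 0.28  0.042]
cn [0.472 0.207 0.042]
gw [0.485 0.136 0.042]
blue [0.681 0.193 0.014]
red [0.687 0.002 0.014]
black [ 0.686 -0.18   0.014]
stone [ 0.497 -0.231  0.033]
pen [0.468 0.001 0.01 ]
```

Request:
arm_command(motion="0 0 0 0 0 0.1 1;0 0 0 0 0 0.1 1;0 0 0 0 0 0.1 1;0 0 0 0 0 0.1 1;0.11 -0.16 0 0 0 0 1;0.11 -0.16 0 0 0 0 1;0.11 -0.16 0 0 0 0 1;0.11 -0.16 0 0 0 0 1;0.11 -0.16 0 0 0 0 1;0.11 -0.16 0 0 0 0 1")

```text
time_s: 1.98
eef_pos: [0.3675, -0.3392, 0.2306]
eef_rot: [0.002, 1.0, -0.021, -0.0]
wrist_force: [0.8, 0.4, 0.1]
opening: 1.001
```

```bash
python3 -c "
from h import *
st()"
```

```text
t 1.98 pos [ 0.3675 -0.3392  0.2306] toolx [ 0.999 -0.042 -0.   ] tooly [-0.042 -0.999  0.004] z [-0.001 -0.004 -1.   ] op 1.001 F [0.8 0.4 0.1] q [-0.98  0.01  1.79 -0.    1.33  0.63]
```

Request:
arm_command(motion="0.08 -0.15 0 0 0 -0.04 1;0.08 -0.15 0 0 0 0 1;0.08 -0.15 0 0 0 0 1;0.08 -0.15 0 0 0 0 1;0.08 -0.1 0 0 0 0 1;0 0 0 0 0 0 1")

```text
time_s: 2.48
eef_pos: [0.4545, -0.1867, 0.2314]
eef_rot: [0.002, 1.0, 0.004, 0.002]
wrist_force: [0.5, -0.2, 0.6]
opening: 1.0
```

```bash
python3 -c "
from h import *
st();shot('wrist','w1')
for t in ['stone_mid','stone_tray','chisel_tray']: print(t,search_frame('wrist',t))"
```

```text
t 2.48 pos [ 0.4545 -0.1867  0.2314] toolx [1.    0.007 0.004] tooly [ 0.007 -1.     0.004] z [ 0.004 -0.004 -1.   ] op 1.0 F [ 0.5 -0.2  0.6] q [-0.63 -0.01  1.82 -0.    1.33  0.93]
stone_mid [{'box': [344.5, 123.5, 390.4, 214.7], 'conf': 0.78}, {'box': [21.8, 2.1, 196.0, 50.9], 'conf': 0.45}]
stone_tray [{'box': [243.3, 0.1, 399.6, 58.9], 'conf': 0.59}]
chisel_tray [{'box': [20.0, 0.5, 198.3, 51.6], 'conf': 0.9}]
```

View pics/w1.png

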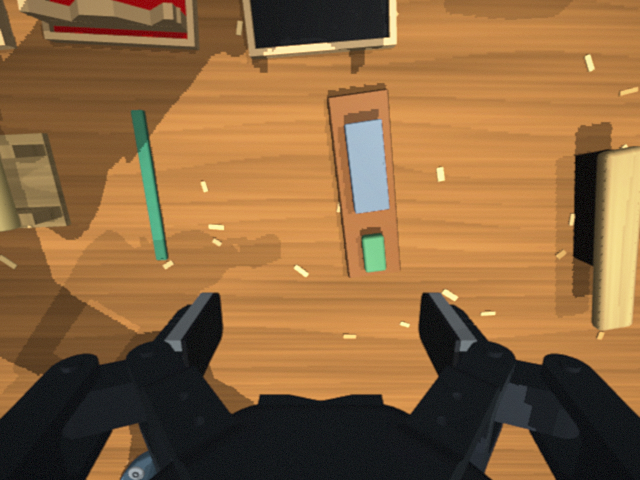

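Stone top corners are at about (345,124), (382,120), (389,211), (354,213). The green compound is behind it and the black tray is at the top edge. I'll take a second view further ahead.

Request:
arm_command(motion="0.2 0 0 0 0 0 1;0.2 0 0 0 0 0 1;0.2 0 0 0 0 0 1;0.1 0 0 0 0 0 1;0 0 0 0 0 0 1")

```text
time_s: 3.1
eef_pos: [0.5916, -0.1982, 0.2286]
eef_rot: [0.003, 1.0, -0.005, -0.001]
wrist_force: [-0.3, -0.1, -0.0]
opening: 1.003
```

```bash
python3 -c "
from h import *
st();shot('wrist','w2')
for t in ['stone_mid','stone_tray','chisel_tray']: print(t,search_frame('wrist',t))"
```

```text
t 3.1 pos [ 0.5916 -0.1982  0.2286] toolx [ 1.    -0.011 -0.002] tooly [-0.011 -1.     0.005] z [-0.002 -0.005 -1.   ] op 1.003 F [-0.3 -0.1 -0. ] q [-0.51  0.29  1.48 -0.01  1.37  1.07]
stone_mid [{'box': [331.2, 248.1, 373.5, 328.0], 'conf': 0.68}]
stone_tray [{'box': [217.5, 12.9, 376.4, 196.6], 'conf': 0.67}, {'box': [25.8, 14.0, 197.9, 191.7], 'conf': 0.29}]
chisel_tray [{'box': [26.1, 16.9, 197.5, 190.8], 'conf': 0.73}, {'box': [331.3, 250.6, 374.6, 327.9], 'conf': 0.71}, {'box': [217.6, 15.6, 378.7, 196.9], 'conf': 0.22}]
```

View pics/w2.png

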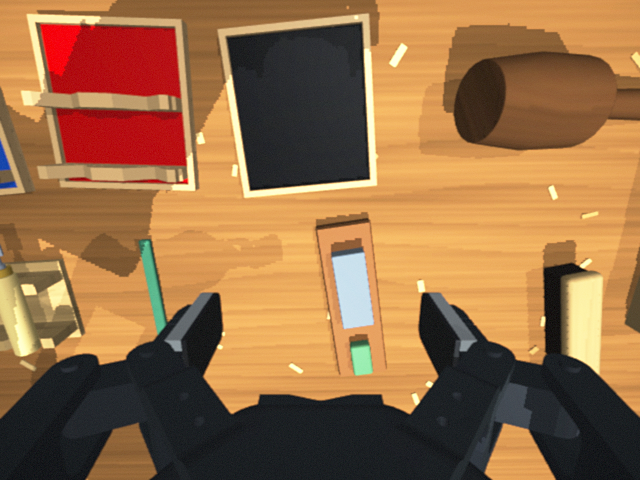

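Run:
```python
from h import *
a=[(345,124),(382,120),(389,211),(354,213)]; b=[(331,252),(364,249),(374,325),(343,329)]
C=[]
for p,q in zip(a,b):
    X,e=tri([("w1",p),("w2",q)]); C.append(X); print(X.round(4),round(e,4))
C=np.array(C);print(C.mean(0)); d=(C[0]+C[1]-C[2]-C[3])/2; print("yaw",np.degrees(np.arctan2(d[1],d[0])),np.linalg.norm(d))
C=np.array([atz("w2",p,.033) for p in b]);print(C.mean(0),np.array([atz("w1",p,.033) for p in a]).mean(0))
B=np.array([atz("w2",p,.014) for p in [(218,31),(369,14),(377,186),(245,196)]]);print(B.round(3),B.mean(0)); d=(B[0]+B[1]-B[2]-B[3])/2; print("yaw",np.degrees(np.arctan2(d[1],d[0])),np.linalg.norm(d))
```

```text
[ 0.5394 -0.2125  0.0188] 0.0004
[ 0.5434 -0.2489  0.0215] 0.0006
[ 0.4523 -0.2615  0.0281] 0.0002
[ 0.4511 -0.2246  0.0337] 0.0007
[ 0.49656352 -0.23687322  0.02553909]
yaw 7.818494504909188 0.09120363615773038
[ 0.49945719 -0.23612326  0.033     ] [ 0.49652809 -0.23586746  0.033     ]
[[ 0.759 -0.106  0.014]
 [ 0.772 -0.247  0.014]
 [ 0.612 -0.261  0.014]
 [ 0.602 -0.12   0.014]] [ 0.68613807 -0.18366913  0.014     ]
yaw 4.997641720315647 0.15867880084061334
```

Request:
arm_command(motion="-0.16 0.066 0.1 0 0 -0.07 1;-0.16 0.066 0.15 0 0 -0.07 1;-0.16 0.066 0.15 0 0 0 1;0 0 0.1 0 0 0 1;0 0 0 0 0 0 1")

```text
time_s: 3.72
eef_pos: [0.4901, -0.2452, 0.1323]
eef_rot: [0.005, 0.998, 0.07, 0.001]
wrist_force: [-0.2, 1.4, 0.2]
opening: 1.003
```

```bash
python3 -c "
from h import *
st();shot('wrist','w3')
print(search_frame('wrist','stone_mid'))"
```

```text
t 3.72 pos [ 0.4901 -0.2452  0.1323] toolx [0.99  0.14  0.001] tooly [ 0.14  -0.99   0.009] z [ 0.002 -0.009 -1.   ] op 1.003 F [-0.2  1.4  0.2] q [-0.68  0.23  1.77 -0.01  1.14  0.76]
[{'box': [281.3, 165.6, 330.9, 279.6], 'conf': 0.57}]
```

View pics/w3.png

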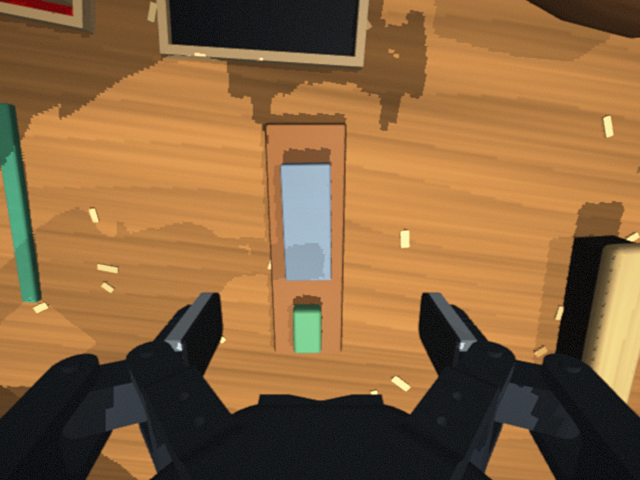

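Run:
```python
from h import *
c=np.array([atz("w3",p,.033) for p in [(281,164),(330,164),(331,279),(286,280)]]);print(c.round(4),c.mean(0).round(4)); d=(c[0]+c[1]-c[2]-c[3])/2; print("yaw",np.degrees(np.arctan2(d[1],d[0])),np.linalg.norm(d))
a=[(345,124),(382,120),(389,211),(354,213)]; b=[(331,252),(364,249),(374,325),(343,329)]; e=[(281,164),(330,164),(331,279),(286,280)]
for i in range(4): print(tri([("w1",a[i]),("w2",b[i]),("w3",e[i])]))
T=toolT(); d=np.linalg.inv(T)@np.array([.4985,-.236,.016,1]);print(d[:3],d[:3]/.2)
```

```text
[[ 0.5392 -0.2123  0.033 ]
 [ 0.5441 -0.2466  0.033 ]
 [ 0.4569 -0.2606  0.033 ]
 [ 0.4512 -0.2258  0.033 ]] [ 0.4978 -0.2364  0.033 ]
yaw 8.923083247383364 0.08874204551001356
(array([ 0.53903977, -0.21199497,  0.019867  ]), np.float64(0.0013450227706826097))
(array([ 0.54355226, -0.24818652,  0.02286082]), np.float64(0.0010978676731368071))
(array([ 0.45289527, -0.26146897,  0.02751663]), np.float64(0.0014645557393501562))
(array([ 0.450564  , -0.22507224,  0.03217687]), np.float64(0.0011085836964035358))
[ 0.00638298 -0.01093087  0.11979173] [ 0.03191491 -0.05465435  0.59895863]
```

Request:
arm_command(motion="0.035 -0.055 0.1 0.008 0 0 1;0 0 0.15 0 0 0 1;0 0 0.15 0 0 0 1;0 0 0 0 0 0 1;0 0 0 0 0 0 1")

```text
time_s: 4.23
eef_pos: [0.5087, -0.2395, 0.0669]
eef_rot: [0.009, 0.997, 0.071, 0.011]
wrist_force: [0.2, -0.2, 0.5]
opening: 1.0
```

```bash
python3 -c "
from h import *
st();T=toolT(); d=np.linalg.inv(T)@np.array([.498,-.236,.016,1]);print(d[:3]/.2)"
```

```text
t 4.23 pos [ 0.5087 -0.2395  0.0669] toolx [0.99  0.142 0.021] tooly [ 0.142 -0.99   0.02 ] z [ 0.023 -0.017 -1.   ] op 1.0 F [ 0.2 -0.2  0.5] q [-0.65  0.34  1.78  0.    0.99  0.78]
[-0.05550318 -0.02985591  0.25286204]
```

Request:
arm_command(motion="-0.04 -0.02 0.08 0.019 -0.02 0 1;0 0 0.04 0 0 0 1;0 0 0 0 0 0 1")

```text
time_s: 4.48
eef_pos: [0.5056, -0.2393, 0.0498]
eef_rot: [0.004, 0.997, 0.072, 0.004]
wrist_force: [-0.7, -0.1, 0.2]
opening: 1.003
```

```bash
python3 -c "
from h import *
st();T=toolT(); d=np.linalg.inv(T)@np.array([.498,-.236,.016,1]);print(d[:3]/.2)"
```

```text
t 4.48 pos [ 0.5056 -0.2393  0.0498] toolx [0.99  0.144 0.007] tooly [ 0.143 -0.99   0.008] z [ 0.008 -0.006 -1.   ] op 1.003 F [-0.7 -0.1  0.2] q [-0.65  0.37  1.78 -0.    0.98  0.77]
[-0.03668464 -0.0229756   0.16854036]
```

Request:
arm_command(motion="-0.04 -0.025 0.08 0.008 -0.008 0 1;-0.01 -0.01 0.06 0 0 0 1;0 0 0.04 0 0 0 1;0 0 0.02 0 0 0 1;0 0 0 0 0 0 1")

```text
time_s: 4.9
eef_pos: [0.4981, -0.236, 0.0128]
eef_rot: [0.003, 0.997, 0.072, 0.003]
wrist_force: [0.1, 0.2, -1.0]
opening: 1.002
```

```bash
python3 -c "
from h import *
st();T=toolT(); d=np.linalg.inv(T)@np.array([.498,-.236,.016,1]);print(d[:3]/.2)"
```

```text
t 4.9 pos [ 0.4981 -0.236   0.0128] toolx [0.99  0.144 0.006] tooly [ 0.144 -0.99   0.006] z [ 0.007 -0.005 -1.   ] op 1.002 F [ 0.1  0.2 -1. ] q [-0.66  0.42  1.8  -0.    0.91  0.77]
[-5.46024084e-04 -8.84372742e-05 -1.59356178e-02]
```

Right over the stone. I'll raise 3 mm and close.

Request:
arm_command(motion="0 0 -0.018 0 0 0 1;0 0 0 0 0 0 0.3;0 0 0 0 0 0 0.2;0 0 0 0 0 0 0.2;0 0 0 0 0 0 0.2;0 0 0 0 0 0 0.2;0 0 0 0 0 0 0.2;0 0 0 0 0 0 0.2")

```text
time_s: 5.57
eef_pos: [0.4999, -0.2373, 0.0194]
eef_rot: [0.004, 0.997, 0.072, 0.005]
wrist_force: [-1.0, -0.3, -1.1]
opening: 0.401
```

```bash
python3 -c "
from h import *
st()"
```

```text
t 5.57 pos [ 0.4999 -0.2373  0.0194] toolx [0.989 0.144 0.009] tooly [ 0.144 -0.989  0.009] z [ 0.01  -0.008 -1.   ] op 0.401 F [-1.  -0.3 -1.1] q [-0.66  0.41  1.8  -0.    0.92  0.77]
```

Request:
arm_command(motion="0 0 -0.05 0 0 0 0;0 0 -0.1 0 0 0 0;0 0 -0.1 0 0 0 0;0 0 -0.1 0 0 0 0;0 0 0 0 0 0 0")

```text
time_s: 5.98
eef_pos: [0.4971, -0.2352, 0.0914]
eef_rot: [0.002, 0.997, 0.072, 0.002]
wrist_force: [1.6, -1.1, -0.9]
opening: 0.403
```

```bash
python3 -c "
from h import *
st();shot('wrist','w4')"
```

```text
t 5.98 pos [ 0.4971 -0.2352  0.0914] toolx [0.99  0.144 0.004] tooly [ 0.144 -0.99   0.005] z [ 0.005 -0.004 -1.   ] op 0.403 F [ 1.6 -1.1 -0.9] q [-0.66  0.29  1.78 -0.    1.06  0.77]
```

View pics/w4.png

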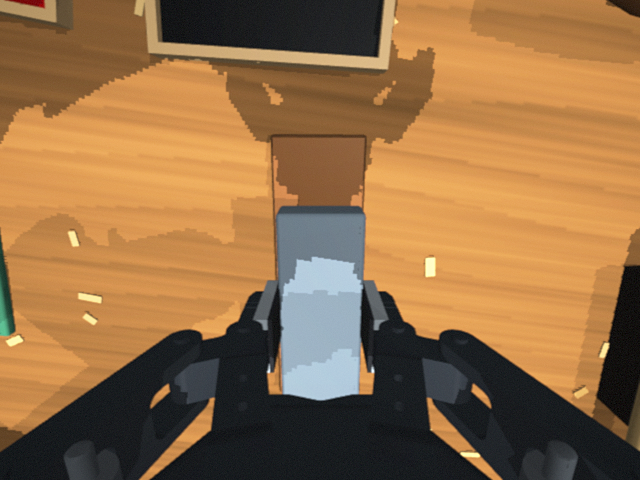

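The stone is firmly held between the pads. I'll carry it to the black tray.

Request:
arm_command(motion="0.15 -0.024 0 0 0 0 0;0.18 -0.024 0 0 0 0 0;0.18 -0.024 0 0 0 0 0;0.18 -0.024 0 0 0 0 0;0.15 -0.02 0 0 0 0 0;0.1 -0.01 0 0 0 0 0;0 0 0 0 0 0 0")

```text
time_s: 6.62
eef_pos: [0.6804, -0.1785, 0.0803]
eef_rot: [-0.001, 0.998, 0.07, -0.003]
wrist_force: [0.3, 0.3, -0.5]
opening: 0.406
```

```bash
python3 -c "
from h import *
st();T=toolT(); d=np.linalg.inv(T)@np.array([.686,-.184,.016,1]);print(d[:3]/.2)"
```

```text
t 6.62 pos [ 0.6804 -0.1785  0.0803] toolx [ 0.99   0.14  -0.006] tooly [ 0.14  -0.99  -0.003] z [-0.006  0.002 -1.   ] op 0.406 F [ 0.3  0.3 -0.5] q [-0.42  0.61  1.35 -0.    1.19  1.01]
[0.02564228 0.0322152  0.32135895]
```

Request:
arm_command(motion="0.02 0.025 0.08 0 0.006 0 0;0 0 0.08 0 0 0 0;0 0 0.08 0 0 0 0;0 0 0.04 0 0 0 0;0 0 0 0 0 0 0;0 0 0 0 0 0 0")

```text
time_s: 7.12
eef_pos: [0.6786, -0.1802, 0.0126]
eef_rot: [-0.004, 0.997, 0.071, -0.006]
wrist_force: [0.4, -0.1, 1.7]
opening: 0.406
```

```bash
python3 -c "
from h import *
st()"
```

```text
t 7.12 pos [ 0.6786 -0.1802  0.0126] toolx [ 0.99   0.141 -0.011] tooly [ 0.141 -0.99  -0.01 ] z [-0.013  0.008 -1.   ] op 0.406 F [ 0.4 -0.1  1.7] q [-0.43  0.7   1.36  0.    1.1   1.  ]
```

Request:
arm_command(motion="0 0 0.01 -0.008 0.011 0 0;0 0 0.005 0 0 0 0;0 0 0 0 0 0 0")

```text
time_s: 7.37
eef_pos: [0.679, -0.1807, 0.0132]
eef_rot: [0.0, 0.998, 0.07, 0.002]
wrist_force: [0.5, -0.3, -1.1]
opening: 0.403
```

```bash
python3 -c "
from h import *
st()"
```

```text
t 7.37 pos [ 0.679  -0.1807  0.0132] toolx [0.99  0.14  0.003] tooly [ 0.14 -0.99  0.  ] z [ 0.003  0.    -1.   ] op 0.403 F [ 0.5 -0.3 -1.1] q [-0.43  0.69  1.37  0.    1.07  1.  ]
```

Request:
arm_command(motion="0 0 0.015 0 0 0 0;0 0 0.01 0 0 0 0;0 0 0 0 0 0 0")

```text
time_s: 7.62
eef_pos: [0.68, -0.1814, 0.0127]
eef_rot: [0.001, 0.998, 0.07, 0.003]
wrist_force: [0.0, -0.5, -0.2]
opening: 0.4
```

```bash
python3 -c "
from h import *
st()"
```

```text
t 7.62 pos [ 0.68   -0.1814  0.0127] toolx [0.99  0.14  0.006] tooly [ 0.14  -0.99   0.003] z [ 0.006 -0.002 -1.   ] op 0.4 F [ 0.  -0.5 -0.2] q [-0.43  0.69  1.37  0.    1.07  1.  ]
```

Request:
arm_command(motion="0 0 0.03 0 0 0 0;0 0 0 0 0 0 0")

```text
time_s: 7.78
eef_pos: [0.6817, -0.1821, 0.0137]
eef_rot: [0.002, 0.997, 0.071, 0.004]
wrist_force: [-0.3, 0.6, -1.7]
opening: 0.405
```

```bash
python3 -c "
from h import *
st()"
```

```text
t 7.78 pos [ 0.6817 -0.1821  0.0137] toolx [0.99  0.141 0.008] tooly [ 0.141 -0.99   0.005] z [ 0.009 -0.003 -1.   ] op 0.405 F [-0.3  0.6 -1.7] q [-0.43  0.69  1.37  0.    1.07  1.  ]
```

It no longer goes down, so it is standing on the floor (z matches the expected 0.0125). I'll release it.

Request:
arm_command(motion="0 0 0 0 0 0 0.7;0 0 0 0 0 0 0.7;0 0 0 0 0 0 0.7;0 0 0 0 0 0 0.7;0 0 -0.1 0 0 0 0.8;0 0 -0.2 0 0 0 1;0 0 -0.2 0 0 0 1;0 0 -0.2 0 0 0 1;0 0 -0.2 0 0 0 1;0 0 0 0 0 0 1")

```text
time_s: 8.62
eef_pos: [0.6769, -0.181, 0.192]
eef_rot: [-0.001, 0.998, 0.07, -0.001]
wrist_force: [0.5, -0.6, 1.9]
opening: 1.005
```

```bash
python3 -c "
from h import *
st();shot('wrist','w5')
for t in ['stone_mid','stone_tray','chisel_tray']: print(t,search_frame('wrist',t))"
```

```text
t 8.62 pos [ 0.6769 -0.181   0.192 ] toolx [ 0.99   0.14  -0.002] tooly [ 0.14  -0.99  -0.002] z [-0.002  0.001 -1.   ] op 1.005 F [ 0.5 -0.6  1.9] q [-0.43  0.49  1.29  0.    1.37  1.  ]
stone_mid [{'box': [301.4, 161.6, 344.2, 261.5], 'conf': 0.61}]
stone_tray [{'box': [249.3, 109.9, 408.4, 281.4], 'conf': 0.95}]
chisel_tray [{'box': [33.1, 65.6, 216.3, 261.7], 'conf': 0.83}]
```

View pics/w5.png

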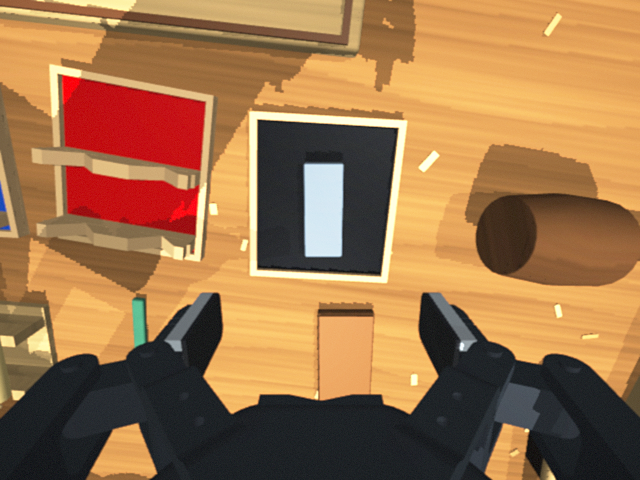

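The stone lies flat in the middle of the black tray (centre about (323,210) against tray centre (328,195)). Next I'll look at the red and blue trays.

Request:
arm_command(motion="0 0 -0.1 0 0 0.07 1;0 -0.1 -0.1 0 0 0.07 1;-0.04 -0.2 -0.05 0 0 0 1;-0.04 -0.2 0 0 0 0 1;-0.04 -0.2 0 0 0 0 1;-0.04 -0.2 0 0 0 0 1;-0.04 -0.2 0 0 0 0 1;-0.04 -0.2 0 0 0 0 1;-0.04 -0.15 0 0 0 0 1;0 0 0 0 0 0 1")

```text
time_s: 9.65
eef_pos: [0.6056, 0.1199, 0.2078]
eef_rot: [-0.009, 0.999, -0.012, -0.031]
wrist_force: [0.2, -0.9, 0.1]
opening: 1.002
```

```bash
python3 -c "
from h import *
st();shot('wrist','w6')
for t in ['gouge_tray','chisel_tray','rest']: print(t,search_frame('wrist',t))"
```

```text
t 9.65 pos [0.6056 0.1199 0.2078] toolx [ 0.998 -0.024 -0.062] tooly [-0.025 -1.    -0.018] z [-0.062  0.019 -0.998] op 1.002 F [ 0.2 -0.9  0.1] q [-0.01  0.33  1.47  0.02  1.4   1.58]
gouge_tray [{'box': [145.3, 9.2, 327.7, 211.7], 'conf': 0.84}]
chisel_tray [{'box': [368.3, 0.0, 547.2, 190.5], 'conf': 0.85}]
rest [{'box': [71.7, 260.0, 343.5, 360.9], 'conf': 0.88}]
```

View pics/w6.png

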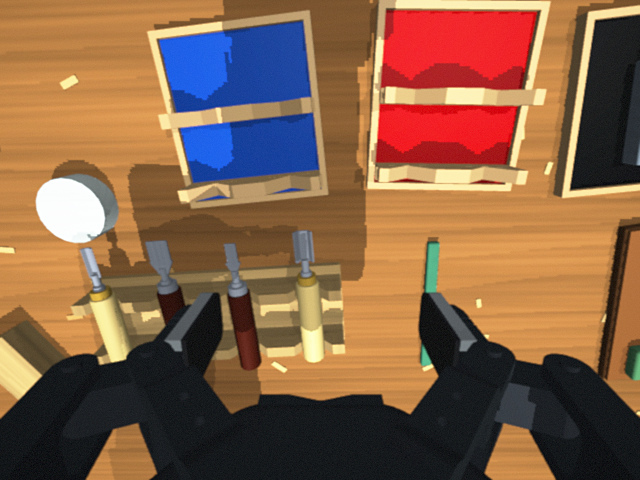

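Both trays and the rest are visible. The tool is tilted 3.5°, so I'll correct that while moving back over the rest.

Request:
arm_command(motion="0 0 -0.05 -0.017 0.06 -0.02 1;-0.15 -0.1 -0.1 0 0 0 1;-0.15 -0.1 -0.05 0 0 0 1;-0.15 -0.1 0 0 0 0 1;-0.15 -0.1 0 0 0 0 1;-0.1 -0.1 0 0 0 0 1;-0.1 -0.1 0 0 0 0 1;0 0 0 0 0 0 1;0 0 0 0 0 0 1")

```text
time_s: 10.6
eef_pos: [0.4509, 0.2234, 0.2442]
eef_rot: [0.003, 1.0, -0.018, 0.001]
wrist_force: [0.4, 0.3, -0.2]
opening: 1.0
```

```bash
python3 -c "
from h import *
st();shot('wrist','w7')
for t in ['gouge_tray','chisel_tray','rest','gouge_wide_mid','gouge_narrow_mid','chisel_wide_mid','chisel_narrow_mid']: print(t,search_frame('wrist',t))"
```

```text
t 10.6 pos [0.4509 0.2234 0.2442] toolx [ 0.999 -0.035  0.002] tooly [-0.035 -0.999  0.006] z [ 0.002 -0.006 -1.   ] op 1.0 F [ 0.4  0.3 -0.2] q [ 0.23  0.01  1.77 -0.01  1.36  1.83]
gouge_tray [{'box': [270.7, 0.0, 422.7, 64.8], 'conf': 0.81}]
chisel_tray [{'box': [457.5, 1.3, 632.2, 39.4], 'conf': 0.84}]
rest [{'box': [153.7, 126.9, 436.9, 237.9], 'conf': 0.85}, {'box': [318.5, 82.7, 348.7, 233.5], 'conf': 0.26}]
gouge_wide_mid [{'box': [391.8, 70.2, 420.6, 223.3], 'conf': 0.92}]
gouge_narrow_mid [{'box': [169.6, 92.5, 211.8, 243.9], 'conf': 0.64}]
chisel_wide_mid [{'box': [236.0, 82.3, 281.7, 232.8], 'conf': 0.66}]
chisel_narrow_mid [{'box': [321.6, 86.5, 346.3, 235.9], 'conf': 0.89}]
```

View pics/w7.png

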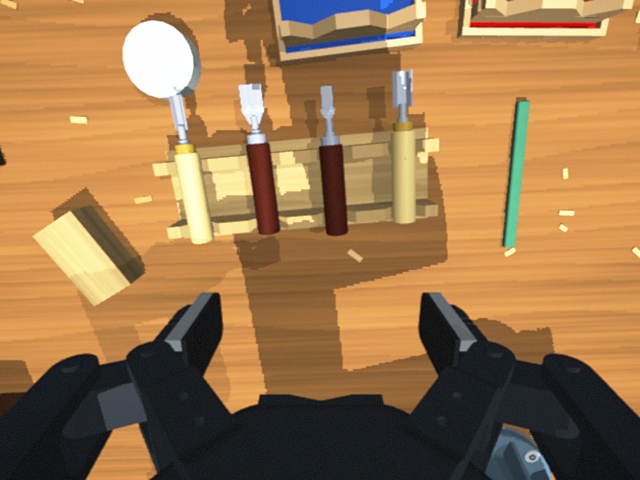

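```bash
cat > m.py <<'E'
from h import *
T7={"gn":[(186,152),(201,240)],"cw":[(258,143),(268,232)],"cn":[(331,147),(337,232)],"gw":[(403,130),(405,220)]}
T6={"cn":[(238,290),(250,366)],"gw":[(308,278),(314,358)],"gn":[(97,300)],"cw":[(168,293)]}
for k in T7:
    for i in range(len(T6[k])): print(k,tri([("w7",T7[k][i]),("w6",T6[k][i])]))
    f,r=[atz("w7",p,.042) for p in T7[k]]; d=f-r
    print(k,"mid",((f+r)/2).round(4),"len",np.linalg.norm(d).round(4),"yaw",np.degrees(np.arctan2(d[1],d[0])).round(1))
E
python3 m.py
python3 - <<'E'
import cv2
a=cv2.imread("pics/w6.png")
cv2.imwrite("pics/w6a.png",cv2.resize(a[0:220,130:340],None,fx=2.7,fy=2.7,interpolation=cv2.INTER_CUBIC))
cv2.imwrite("pics/w6b.png",cv2.resize(a[0:220,350:570],None,fx=2.7,fy=2.7,interpolation=cv2.INTER_CUBIC))
E
```

```text
gn (array([0.51346144, 0.3492399 , 0.05329425]), np.float64(0.000706924839759103))
gn mid [0.4667 0.3516 0.042 ] len 0.0921 yaw 1.6
cw (array([0.51870361, 0.27879061, 0.04892601]), np.float64(0.000619786020963293))
cw mid [0.473  0.2791 0.042 ] len 0.0919 yaw 1.8
cn (array([0.5132657 , 0.20916553, 0.03654527]), np.float64(0.0013007993439741843))
cn (array([0.42620809, 0.20378933, 0.04902711]), np.float64(0.000611597530082775))
cn mid [0.4686 0.2061 0.042 ] len 0.0883 yaw 2.8
gw (array([0.52671974, 0.13596122, 0.03618445]), np.float64(0.0002863036025446781))
gw (array([0.4366576 , 0.13279758, 0.04902966]), np.float64(0.0007196849608799291))
gw mid [0.4809 0.1344 0.042 ] len 0.0914 yaw 3.4
```

View pics/w6a.png

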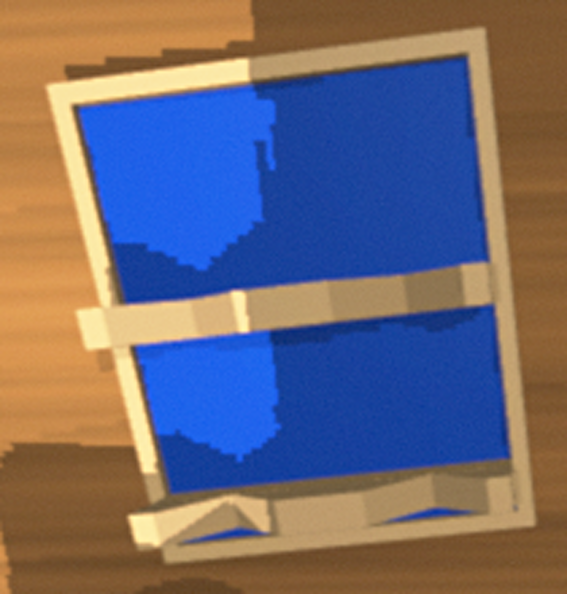

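View pics/w6b.png

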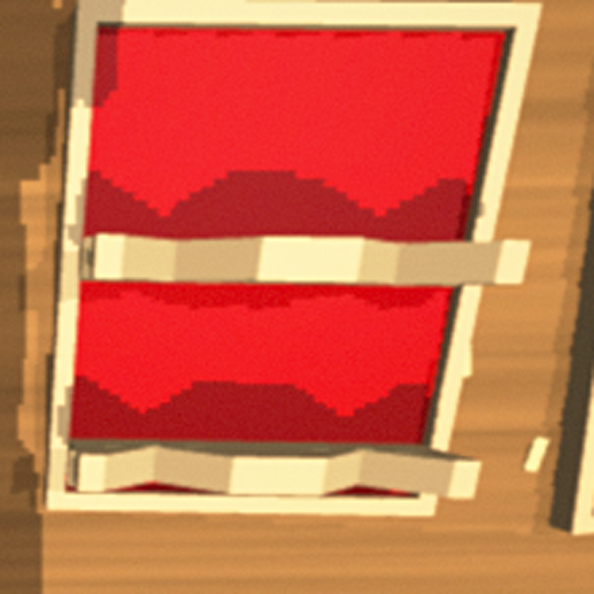

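Run:
```python
from h import *
def tray(C,n):
    # fit rectangle 160x142
    M=np.array([[80,71],[80,-71],[-80,-71],[-80,71]])/1000
    A,B=M-M.mean(0),C[:,:2]-C[:,:2].mean(0)
    th=np.arctan2((A[:,0]*B[:,1]-A[:,1]*B[:,0]).sum(),(A*B).sum())
    r=np.array([[np.cos(th),-np.sin(th)],[np.sin(th),np.cos(th)]]); c=C[:,:2].mean(0)
    print(n,"c",c.round(4),"yaw",np.degrees(th).round(2),"res mm",((C[:,:2]-c-(r@A.T).T)*1000).round(1).tolist())
    for y in(.036,-.036): print("   slot",y,(c+r@np.array([-.028,y])).round(4))
tray(np.array([atz("w6",p,.014) for p in [(148.5,32.6),(309.3,10.7),(328.1,193.3),(191.1,207.8)]]),"blue")
tray(np.array([atz("w6",p,.014) for p in [(378.9,.7),(550.4,1.5),(510.4,190.7),(367.8,187.8)]]),"red")
for p in [(50,66),(214,97),(203,261)]: print("w5 red",atz("w5",p,.014).round(4))
for p in [(287,59),(424,45)]: print("w7 blue near",atz("w7",p,.014).round(4))
for p in [(461,38),(603,34)]: print("w7 red near",atz("w7",p,.014).round(4))
for p in [(148.5,32.6),(309.3,10.7),(328.1,193.3),(191.1,207.8)]: print("w6 blue",atz("w6",p,.014).round(4))
for p in [(378.9,.7),(550.4,1.5),(510.4,190.7),(367.8,187.8)]: print("w6 red",atz("w6",p,.014).round(4))
# notch bottoms blue far-bar in w6 and heights of bar ends
```

```text
blue c [0.683  0.1913] yaw 4.89 res mm [[-1.0, -0.8], [-0.7, 0.3], [1.1, 0.4], [0.6, 0.2]]
   slot 0.036 [0.652  0.2248]
   slot -0.036 [0.6581 0.1531]
red c [0.6919 0.0009] yaw -2.0 res mm [[-0.7, 0.1], [-0.3, 0.0], [0.2, 0.1], [0.9, -0.3]]
   slot 0.036 [0.6651 0.0379]
   slot -0.036 [ 0.6626 -0.0341]
w5 red [0.7726 0.0686 0.014 ]
w5 red [ 0.7677 -0.0736  0.014 ]
w5 red [ 0.6099 -0.0704  0.014 ]
w7 blue near [0.5988 0.2494 0.014 ]
w7 blue near [0.6069 0.1124 0.014 ]
w7 red near [0.612 0.076 0.014]
w7 red near [ 0.611  -0.0644  0.014 ]
w6 blue [0.7556 0.2681 0.014 ]
w6 blue [0.768  0.1277 0.014 ]
w6 blue [0.6104 0.1141 0.014 ]
w6 blue [0.5978 0.2554 0.014 ]
w6 red [0.7736 0.0692 0.014 ]
w6 red [ 0.7691 -0.0728  0.014 ]
w6 red [ 0.6096 -0.0671  0.014 ]
w6 red [0.6152 0.0744 0.014 ]
```

Run:
```python
from h import *
f=atz("w7",(438,144),.046);n=atz("w7",(438,211),.046);f2=atz("w7",(155,170),.046);n2=atz("w7",(168,231),.046)
print(f,n,f2,n2,(f+n+f2+n2)/4); d=f2+n2-f-n; print("rest yaw",np.degrees(np.arctan2(-d[0],d[1])),np.linalg.norm(d)/2)
a=cv2.imread("pics/w7.png")[60:260,140:460];cv2.imwrite("pics/w7c.png",cv2.resize(a,None,fx=2.5,fy=2.5,interpolation=cv2.INTER_CUBIC))
st();T=toolT();print((np.linalg.inv(T)@np.array([.485,.1346,.12,1]))[:3]/.2)
```

```text
[0.51218094 0.10314793 0.046     ] [0.44472964 0.0986793  0.046     ] [0.49646552 0.38489321 0.046     ] [0.43297641 0.38216136 0.046     ] [0.47158813 0.24222045 0.046     ]
rest yaw 2.7822438961323765 0.2829472064432498
t 11.0 pos [0.4512 0.2235 0.244 ] toolx [ 0.999 -0.036  0.001] tooly [-0.036 -0.999  0.006] z [ 0.001 -0.006 -1.   ] op 0.998 F [-0.3 -0.  -0.3] q [ 0.23  0.01  1.77 -0.01  1.37  1.84]
[0.18382552 0.43461799 0.62262905]
```

View pics/w7c.png

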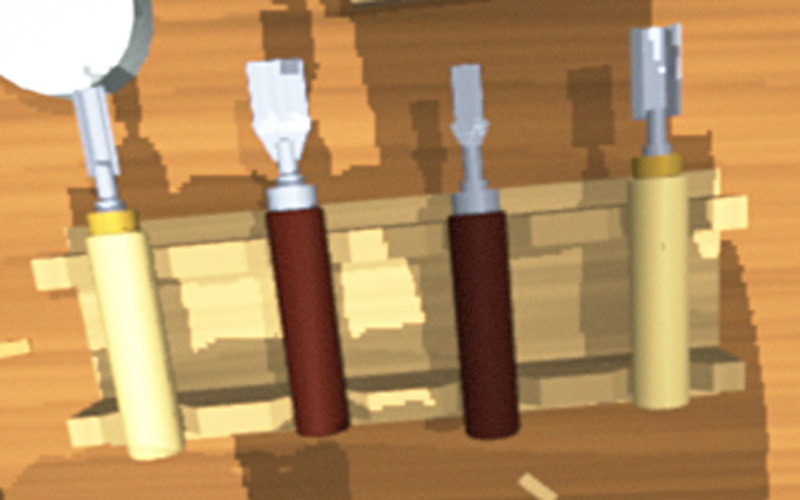

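Measured rest centre (0.4716, 0.242), yaw about 2.8°, which agrees with the handle positions. I'll fetch the wide gouge first.

Request:
arm_command(motion="0 0 0 -0.006 0 -0.08 0.6;0.04 0.1 0.1 0 0 0 0.6;0.04 0.12 0.12 0 0 0 0.6;0.04 0.12 0.12 0 0 0 0.6;0.04 0.1 0.1 0 0 0 0.6;0 0.04 0.05 0 0 0 0.6;0 0 0 0 0 0 0.6;0 0 0 0 0 0 0.6")

```text
time_s: 11.67
eef_pos: [0.493, 0.1242, 0.1455]
eef_rot: [0.005, 1.0, 0.026, 0.003]
wrist_force: [-0.2, 0.4, 1.2]
opening: 0.599
```

```bash
cat > go.py <<'E'
import sys
from h import *
st();T=toolT();a=list(map(float,sys.argv[1:4]))
d=(np.linalg.inv(T)@np.array(a+[1]))[:3]/.2
yaw=np.arctan2(T[1,0],T[0,0]); 
k=1/1.0472
print("units",d.round(3),"turn ax %.3f ay %.3f az %.3f"%(T[2,1]*k,-T[2,0]*k,(yaw-np.radians(float(sys.argv[4])))*k))
if len(sys.argv)>5: shot("wrist",sys.argv[5])
E
python3 go.py .484 .1345 .023 3 w8
```

```text
t 11.67 pos [0.493  0.1242 0.1455] toolx [0.999 0.051 0.006] tooly [ 0.051 -0.999  0.01 ] z [ 0.006 -0.01  -1.   ] op 0.599 F [-0.2  0.4  1.2] q [ 0.02  0.13  1.85 -0.01  1.15  1.54]
units [-0.046 -0.06   0.612] turn ax 0.009 ay -0.005 az -0.001
```

View pics/w8.png

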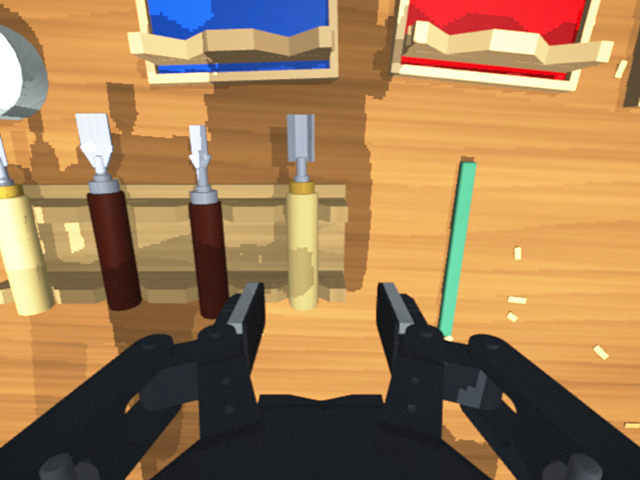

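Run:
```python
from h import *
f,r=atz("w8",(302.5,193),.042),atz("w8",(304,306),.042);d=f-r
print(f,r,(f+r)/2,np.linalg.norm(d),np.degrees(np.arctan2(d[1],d[0])))
print(tri([("w8",(302.5,193)),("w7",(403,130))]),tri([("w8",(304,306)),("w7",(405,220))]))
```

```text
[0.52496688 0.13678129 0.042     ] [0.43250328 0.13203292 0.042     ] [0.47873508 0.13440711 0.042     ] 0.09258544486789572 2.939783170842131
(array([0.52587648, 0.1371078 , 0.04366151]), np.float64(0.0007430080619977572)) (array([0.4360661 , 0.13246214, 0.04744322]), np.float64(0.0007682559427992127))
```

Request:
arm_command(motion="-0.046 -0.06 0.05 0.009 -0.005 0 0.6;0 0 0.1 0 0 0 0.6;0 0 0.1 0 0 0 0.6;0 0 0 0 0 0 0.6")

```text
time_s: 12.05
eef_pos: [0.4838, 0.1421, 0.0982]
eef_rot: [-0.002, 1.0, 0.027, 0.005]
wrist_force: [-1.2, 0.0, -0.6]
opening: 0.598
```

```bash
python3 go.py .484 .1345 .023 3
```

```text
t 12.05 pos [0.4838 0.1421 0.0982] toolx [0.998 0.055 0.009] tooly [ 0.055 -0.998 -0.003] z [ 0.009  0.003 -1.   ] op 0.598 F [-1.2  0.  -0.6] q [0.05 0.19 1.9  0.   1.05 1.56]
units [-0.005  0.039  0.376] turn ax -0.003 ay -0.009 az 0.002
```

Request:
arm_command(motion="-0.005 0.039 0.08 -0.003 -0.009 0 0.6;0 0 0.05 0 0 0 0.6;0 0 0 0 0 0 0.6")

```text
time_s: 12.3
eef_pos: [0.4829, 0.1387, 0.0738]
eef_rot: [-0.001, 1.0, 0.03, 0.001]
wrist_force: [0.4, 0.3, -0.7]
opening: 0.603
```

```bash
python3 go.py .484 .1345 .023 3
```

```text
t 12.3 pos [0.4829 0.1387 0.0738] toolx [0.998 0.059 0.002] tooly [ 0.059 -0.998 -0.002] z [ 0.002  0.002 -1.   ] op 0.603 F [ 0.4  0.3 -0.7] q [0.04 0.23 1.91 0.   1.   1.55]
units [0.003 0.022 0.254] turn ax -0.001 ay -0.002 az 0.007
```

Request:
arm_command(motion="0 0.022 0.06 0 0 0.007 0.6;0 0.01 0.07 0 0 0 0.6;0 0 0.07 0 0 0 0.6;0 0 0.04 0 0 0 0.6;0 0 0 0 0 0 0.6")

```text
time_s: 12.72
eef_pos: [0.4867, 0.1367, 0.0301]
eef_rot: [-0.002, 1.0, 0.027, 0.006]
wrist_force: [-0.4, -0.8, 0.6]
opening: 0.6
```

```bash
python3 go.py .484 .1345 .023 3
```

```text
t 12.72 pos [0.4867 0.1367 0.0301] toolx [0.998 0.055 0.011] tooly [ 0.055 -0.999 -0.003] z [ 0.011  0.004 -1.   ] op 0.6 F [-0.4 -0.8  0.6] q [0.04 0.31 1.92 0.   0.9  1.55]
units [-0.014  0.01   0.035] turn ax -0.003 ay -0.011 az 0.002
```

Request:
arm_command(motion="-0.014 0.012 0.045 -0.003 -0.011 0 0.6;0 0 0 0 0 0 0.6;0 0 0 0 0 0 0.3;0 0 0 0 0 0 0;0 0 0 0 0 0 0;0 0 0 0 0 0 0;0 0 0 0 0 0 0")

```text
time_s: 13.3
eef_pos: [0.4863, 0.137, 0.0246]
eef_rot: [-0.002, 1.0, 0.028, 0.002]
wrist_force: [0.0, 0.9, -0.2]
opening: 0.259
```

```bash
python3 go.py .484 .1345 .023 3
```

```text
t 13.3 pos [0.4863 0.137  0.0246] toolx [0.998 0.055 0.004] tooly [ 0.055 -0.998 -0.003] z [ 0.004  0.003 -1.   ] op 0.259 F [ 0.   0.9 -0.2] q [0.04 0.32 1.92 0.   0.9  1.55]
units [-0.012  0.012  0.008] turn ax -0.003 ay -0.004 az 0.003
```

Gripped. I'll lift it straight up.

Request:
arm_command(motion="0 0 -0.05 0 0 0 0;0 0 -0.1 0 0 0 0;0 0 -0.1 0 0 0 0;0 0 -0.12 0 0 0 0;0 0 -0.12 0 0 0 0;0 0 -0.05 0 0 0 0;0 0 0 0 0 0 0")

```text
time_s: 13.88
eef_pos: [0.4849, 0.1353, 0.14]
eef_rot: [-0.001, 1.0, 0.027, 0.001]
wrist_force: [0.3, -0.3, -1.2]
opening: 0.261
```

```bash
python3 go.py .665 .1537 .11 4.9 w9
```

```text
t 13.88 pos [0.4849 0.1353 0.14  ] toolx [0.999 0.054 0.002] tooly [ 0.054 -0.999 -0.001] z [ 0.002  0.002 -1.   ] op 0.261 F [ 0.3 -0.3 -1.2] q [0.03 0.12 1.87 0.   1.15 1.55]
units [ 0.904 -0.043  0.152] turn ax -0.001 ay -0.002 az -0.030
```

View pics/w9.png

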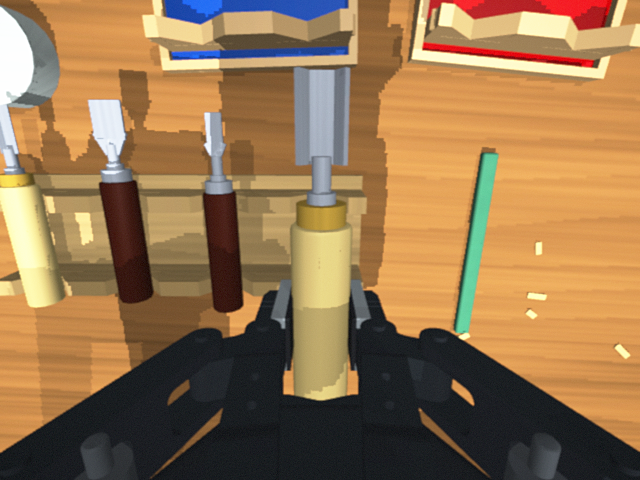

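The gouge is held straight and level. I'll carry it to the blue tray.

Request:
arm_command(motion="0.1 -0.005 0 0 0 -0.03 0;0.17 -0.008 0 0 0 0 0;0.18 -0.008 0 0 0 0 0;0.18 -0.008 0 0 0 0 0;0.16 -0.008 0 0 0 0 0;0.1 0 0 0 0 0 0;0.05 0 0 0 0 0 0;0 0 0 0 0 0 0")

```text
time_s: 14.6
eef_pos: [0.6713, 0.1581, 0.1226]
eef_rot: [-0.0, 0.999, 0.043, -0.008]
wrist_force: [-1.5, -0.7, -1.0]
opening: 0.256
```

```bash
python3 - <<'E'
from h import *
f=np.load("pics/w9.npz")
for z in(.1575,.165): print(atz("w9",(321,231),z))
E
python3 go.py .665 .1537 .025 4.9 w10
```

```text
[0.52199866 0.13582071 0.1575    ]
[0.52410022 0.13594513 0.165     ]
t 14.6 pos [0.6713 0.1581 0.1226] toolx [ 0.996  0.086 -0.016] tooly [ 0.086 -0.996 -0.001] z [-0.016 -0.    -1.   ] op 0.256 F [-1.5 -0.7 -1. ] q [0.06 0.54 1.36 0.   1.26 1.54]
units [-0.025  0.02   0.488] turn ax -0.001 ay 0.016 az 0.001
```

View pics/w10.png

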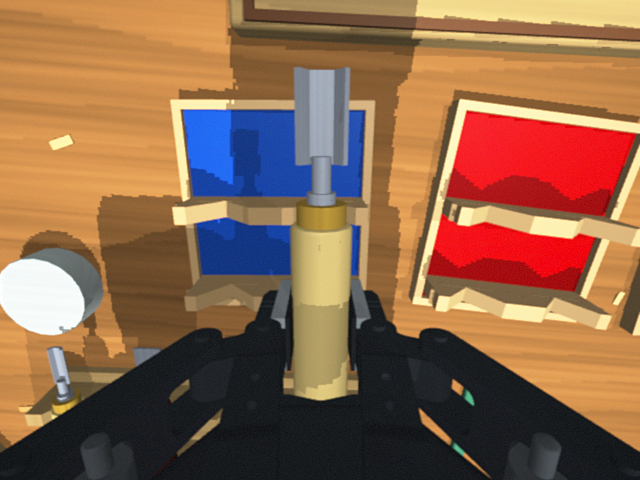

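Run:
```python
from h import *
for p in [(171,102),(376,102)]: print(atz("w10",p,.014))
```

```text
[0.75510571 0.26852091 0.014     ]
[0.76762905 0.12663026 0.014     ]
```

Request:
arm_command(motion="-0.025 0.02 0.08 0 0.015 0 0;0 0 0.1 0 0 0 0;0 0 0.08 0 0 0 0;0 0 0 0 0 0 0")

```text
time_s: 14.98
eef_pos: [0.6595, 0.153, 0.0641]
eef_rot: [-0.0, 0.999, 0.043, -0.004]
wrist_force: [-1.4, -0.4, 0.0]
opening: 0.26
```

```bash
python3 go.py .6665 .1538 .025 4.9
```

```text
t 14.98 pos [0.6595 0.153  0.0641] toolx [ 0.996  0.086 -0.009] tooly [ 0.086 -0.996 -0.001] z [-0.009  0.    -1.   ] op 0.26 F [-1.4 -0.4  0. ] q [0.05 0.58 1.43 0.   1.14 1.54]
units [ 0.037 -0.001  0.195] turn ax -0.001 ay 0.009 az 0.001
```

Request:
arm_command(motion="0.045 0 0.03 0 0.009 0 0;0 0 0.07 0 0 0 0;0 0 0.06 0 0 0 0;0 0 0 0 0 0 0")

```text
time_s: 15.32
eef_pos: [0.6672, 0.154, 0.0294]
eef_rot: [-0.001, 0.999, 0.043, -0.0]
wrist_force: [0.0, -0.1, -0.3]
opening: 0.261
```

```bash
python3 go.py .6665 .1538 .025 4.9
```

```text
t 15.32 pos [0.6672 0.154  0.0294] toolx [ 0.996  0.087 -0.   ] tooly [ 0.087 -0.996 -0.001] z [-0.     0.001 -1.   ] op 0.261 F [ 0.  -0.1 -0.3] q [0.05 0.64 1.42 0.   1.08 1.54]
units [-0.004  0.001  0.022] turn ax -0.001 ay 0.000 az 0.001
```

Request:
arm_command(motion="0 0 0.025 0 0 0 0;0 0 0.02 0 0 0 0;0 0 0.02 0 0 0 0")

```text
time_s: 15.57
eef_pos: [0.6685, 0.1557, 0.023]
eef_rot: [-0.001, 0.999, 0.044, 0.0]
wrist_force: [-22.1, -7.5, 36.6]
opening: 0.259
```

```bash
python3 go.py .6665 .1538 .025 4.9
```

```text
t 15.57 pos [0.6685 0.1557 0.023 ] toolx [0.996 0.088 0.001] tooly [ 0.088 -0.996 -0.003] z [ 0.001  0.003 -1.   ] op 0.259 F [-22.1  -7.5  36.6] q [0.06 0.65 1.42 0.   1.07 1.54]
units [-0.011  0.009 -0.01 ] turn ax -0.002 ay -0.001 az 0.002
```

In firm contact with the notches. I'll relax a bit, open to 0.5 and lift away.

Request:
arm_command(motion="-0.008 0.005 -0.01 0 0 0 0;0 0 0 0 0 0 0;0 0 0 0 0 0 0.35;0 0 0 0 0 0 0.5;0 0 0 0 0 0 0.5;0 0 0 0 0 0 0.5;0 0 -0.05 0 0 0 0.5;0 0 -0.1 0 0 0 0.5;0 0 -0.1 0 0 0 0.5")

```text
time_s: 16.32
eef_pos: [0.6649, 0.1545, 0.0739]
eef_rot: [-0.001, 0.999, 0.044, -0.003]
wrist_force: [-0.4, 0.8, 0.5]
opening: 0.5
```

```bash
python3 go.py .6665 .1538 .025 4.9 w11
```

```text
t 16.32 pos [0.6649 0.1545 0.0739] toolx [ 0.996  0.088 -0.005] tooly [ 0.088 -0.996 -0.003] z [-0.005  0.002 -1.   ] op 0.5 F [-0.4  0.8  0.5] q [0.05 0.58 1.41 0.   1.16 1.54]
units [0.009 0.005 0.244] turn ax -0.003 ay 0.005 az 0.002
```

View pics/w11.png

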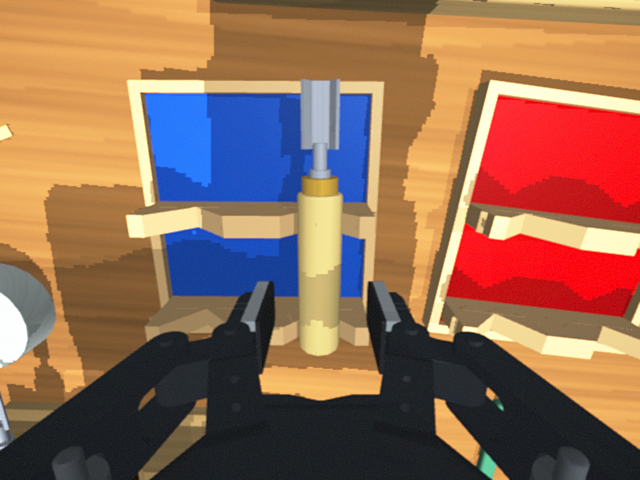

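```bash
cat > chk.py <<'E'
import sys
from h import *
# chk.py fn fx fy rx ry cx cy yaw
fn=sys.argv[1]; v=list(map(float,sys.argv[2:]))
f,r=atz(fn,v[:2],.042),atz(fn,v[2:4],.042); d=f-r; m=(f+r)/2; th=np.radians(v[6])
R2=np.array([[np.cos(th),np.sin(th)],[-np.sin(th),np.cos(th)]])
print("mid",m.round(4),"len",np.linalg.norm(d).round(4),"yaw",np.degrees(np.arctan2(d[1],d[0])).round(1),"in tray mm",(R2@(m[:2]-v[4:6])*1000).round(1))
E
python3 chk.py w11 320 194 319 349 .683 .1913 4.9
```

```text
mid [0.6609 0.1535 0.042 ] len 0.0944 yaw 4.8 in tray mm [-25.3 -35.8]
```

The wide gouge is seated well (-25.3, -35.8 mm in the tray). Now the narrow chisel.

Request:
arm_command(motion="0 0 -0.15 0 0 0.03 0.6;-0.1 -0.02 -0.15 0 0 0 0.6;-0.17 -0.07 0 0 0 0 0.6;-0.18 -0.07 0 0 0 0 0.6;-0.18 -0.07 0 0 0 0 0.6;-0.17 -0.07 0 0 0 0 0.6;-0.1 -0.03 0 0 0 0 0.6;-0.03 0 0 0 0 0 0.6;0 0 0 0 0 0 0.6")

```text
time_s: 17.12
eef_pos: [0.4751, 0.2112, 0.1464]
eef_rot: [-0.002, 1.0, 0.026, 0.008]
wrist_force: [0.7, 0.2, 0.5]
opening: 0.6
```

```bash
python3 chk.py w8 206 204 213 316 .4716 .242 2.8; python3 chk.py w8 105 194 125 305 .4716 .242 2.8;python3 go.py .478 .2065 .1 3 w12
```

```text
mid [0.4665 0.2071 0.042 ] len 0.0933 yaw 1.1 in tray mm [ -6.8 -34.6]
mid [0.4716 0.2792 0.042 ] len 0.0904 yaw 3.0 in tray mm [ 1.9 37.2]
t 17.12 pos [0.4751 0.2112 0.1464] toolx [0.999 0.052 0.015] tooly [ 0.052 -0.999 -0.004] z [ 0.015  0.004 -1.   ] op 0.6 F [0.7 0.2 0.5] q [0.19 0.14 1.83 0.   1.15 1.71]
units [0.01  0.025 0.232] turn ax -0.003 ay -0.015 az -0.000
```

View pics/w12.png

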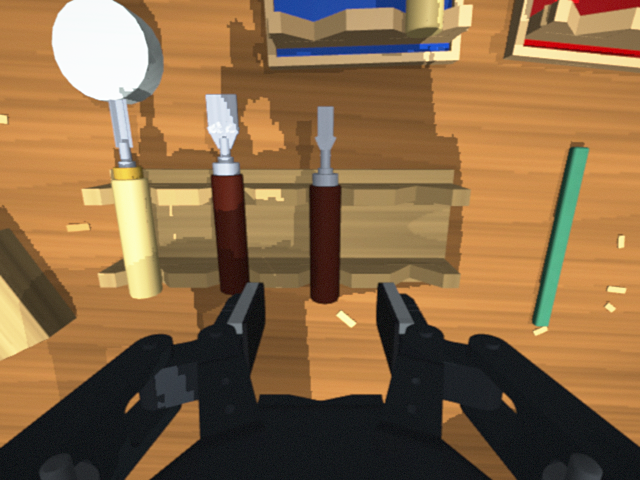

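```bash
python3 chk.py w12 326 186 324 298 .4716 .242 2.8; python3 chk.py w12 228 175 235 288 .4716 .242 2.8;python3 chk.py w12 130 180 146 293 .4716 .242 2.8
```

```text
mid [0.4686 0.2063 0.042 ] len 0.0906 yaw 2.3 in tray mm [ -4.7 -35.5]
mid [0.4731 0.2784 0.042 ] len 0.0899 yaw 2.4 in tray mm [ 3.2 36.3]
mid [0.4651 0.3506 0.042 ] len 0.0908 yaw 2.5 in tray mm [ -1.2 108.7]
```

Request:
arm_command(motion="0.01 0.025 0.08 -0.003 -0.015 0 0.6;0 0 0.1 0 0 0 0.6;0 0 0.1 0 0 0 0.6;0 0 0.05 0 0 0 0.6;0 0 0 0 0 0 0.6")

```text
time_s: 17.58
eef_pos: [0.4893, 0.2046, 0.0818]
eef_rot: [-0.001, 1.0, 0.024, 0.006]
wrist_force: [-0.2, 0.4, -0.2]
opening: 0.6
```

```bash
python3 go.py .478 .2065 .024 3
```

```text
t 17.58 pos [0.4893 0.2046 0.0818] toolx [0.999 0.048 0.012] tooly [ 0.048 -0.999 -0.001] z [ 0.012  0.002 -1.   ] op 0.6 F [-0.2  0.4 -0.2] q [ 0.17  0.26  1.84 -0.    1.02  1.69]
units [-0.059 -0.012  0.288] turn ax -0.001 ay -0.011 az -0.004
```

Request:
arm_command(motion="-0.06 -0.012 0.06 0 -0.012 0 0.6;-0.01 0 0.08 0 0 0 0.6;0 0 0.08 0 0 0 0.6;0 0 0.04 0 0 0 0.6;0 0 0 0 0 0 0.6")

```text
time_s: 18.0
eef_pos: [0.4774, 0.206, 0.0285]
eef_rot: [-0.001, 1.0, 0.023, 0.0]
wrist_force: [-0.2, 0.4, 0.2]
opening: 0.598
```

```bash
python3 go.py .478 .2065 .024 3
```

```text
t 18.0 pos [0.4774 0.206  0.0285] toolx [0.999 0.046 0.   ] tooly [ 0.046 -0.999 -0.002] z [ 0.     0.002 -1.   ] op 0.598 F [-0.2  0.4  0.2] q [0.18 0.34 1.88 0.   0.92 1.7 ]
units [ 0.003 -0.002  0.022] turn ax -0.002 ay -0.000 az -0.006
```

Request:
arm_command(motion="0 0 0.025 0 0 0 0.6;0 0 0 0 0 0 0.3;0 0 0 0 0 0 0;0 0 0 0 0 0 0;0 0 0 0 0 0 0;0 0 0 0 0 0 0")

```text
time_s: 18.5
eef_pos: [0.4793, 0.2088, 0.0267]
eef_rot: [-0.003, 1.0, 0.023, 0.002]
wrist_force: [-0.3, 0.4, -0.4]
opening: 0.256
```

```bash
python3 go.py .478 .2065 .024 3
```

```text
t 18.5 pos [0.4793 0.2088 0.0267] toolx [0.999 0.045 0.004] tooly [ 0.045 -0.999 -0.006] z [ 0.004  0.006 -1.   ] op 0.256 F [-0.3  0.4 -0.4] q [0.18 0.35 1.87 0.01 0.91 1.7 ]
units [-0.007  0.012  0.013] turn ax -0.005 ay -0.004 az -0.007
```

Request:
arm_command(motion="0 0 -0.05 0 0 0 0;0 0 -0.1 0 0 0 0;0 0 -0.12 0 0 0 0;0 0 -0.15 0 0 0 0;0 0 -0.12 0 0 0 0;0 0.05 0 0 0 0.04 0;0.05 0.1 0 0 0 0.04 0;0.13 0.15 0 0 0 0 0;0.13 0.15 0 0 0 0 0;0 0 0 0 0 0 0")

```text
time_s: 19.33
eef_pos: [0.541, 0.1118, 0.1478]
eef_rot: [-0.002, 1.0, -0.02, 0.006]
wrist_force: [-0.7, -1.0, -0.4]
opening: 0.262
```

```bash
python3 go.py .6735 -.0345 .12 -2 w13
```

```text
t 19.33 pos [0.541  0.1118 0.1478] toolx [ 0.999 -0.041  0.012] tooly [-0.041 -0.999 -0.003] z [ 0.012  0.003 -1.   ] op 0.262 F [-0.7 -1.  -0.4] q [-0.01  0.21  1.75  0.    1.17  1.6 ]
units [0.69  0.704 0.145] turn ax -0.003 ay -0.011 az -0.006
```

View pics/w13.png

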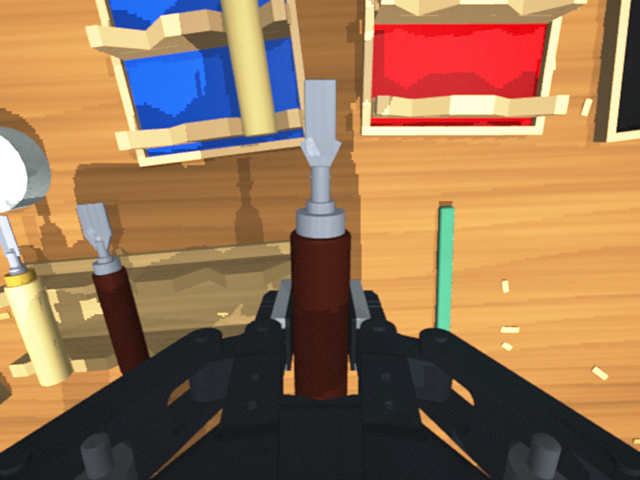

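The narrow chisel is held straight. On to the red tray.

Request:
arm_command(motion="0.12 0.12 0 -0.003 -0.011 0 0;0.14 0.14 0 0 0 0 0;0.14 0.14 0 0 0 0 0;0.14 0.14 0 0 0 0 0;0.12 0.13 0 0 0 0 0;0.05 0.05 0 0 0 0 0;0 0 0 0 0 0 0")

```text
time_s: 19.97
eef_pos: [0.6739, -0.0401, 0.1441]
eef_rot: [-0.002, 1.0, -0.022, -0.005]
wrist_force: [-0.3, 0.1, -0.5]
opening: 0.264
```

```bash
python3 - <<'E'
from h import *
p=atz("w13",(320,238),.1631); f=np.load("pics/w13.npz"); print(p, p[:2]-[.541,.1118])
E
python3 go.py .6735 -.0345 .027 -2
```

```text
[0.57439776 0.10930408 0.1631    ] [ 0.03339776 -0.00249592]
t 19.97 pos [ 0.6739 -0.0401  0.1441] toolx [ 0.999 -0.044 -0.011] tooly [-0.044 -0.999 -0.003] z [-0.01   0.003 -1.   ] op 0.264 F [-0.3  0.1 -0.5] q [-0.24  0.48  1.4   0.    1.27  1.38]
units [ 0.003 -0.026  0.585] turn ax -0.003 ay 0.010 az -0.008
```

Request:
arm_command(motion="0.008 -0.026 0.08 0 0.01 -0.008 0;0 0 0.12 0 0 0 0;0 0 0.12 0 0 0 0;0 0 0.08 0 0 0 0;0 0 0 0 0 0 0")

```text
time_s: 20.38
eef_pos: [0.6724, -0.0307, 0.0623]
eef_rot: [-0.002, 1.0, -0.019, -0.001]
wrist_force: [-1.1, 0.6, -1.7]
opening: 0.259
```

```bash
python3 go.py .675 -.0345 .027 -2
```

```text
t 20.38 pos [ 0.6724 -0.0307  0.0623] toolx [ 0.999 -0.037 -0.001] tooly [-0.037 -0.999 -0.004] z [-0.001  0.004 -1.   ] op 0.259 F [-1.1  0.6 -1.7] q [-0.22  0.57  1.45  0.    1.12  1.38]
units [0.014 0.019 0.177] turn ax -0.004 ay 0.001 az -0.002
```

Request:
arm_command(motion="0.015 0.02 0.03 -0.003 0 0 0;0 0 0.06 0 0 0 0;0 0 0.06 0 0 0 0;0 0 0 0 0 0 0")

```text
time_s: 20.72
eef_pos: [0.6743, -0.0319, 0.0321]
eef_rot: [-0.0, 1.0, -0.018, -0.001]
wrist_force: [-0.1, -0.5, -0.9]
opening: 0.255
```

```bash
python3 go.py .675 -.0345 .027 -2
```

```text
t 20.72 pos [ 0.6743 -0.0319  0.0321] toolx [ 0.999 -0.035 -0.001] tooly [-0.035 -0.999 -0.001] z [-0.001  0.001 -1.   ] op 0.255 F [-0.1 -0.5 -0.9] q [-0.22  0.62  1.45  0.    1.08  1.38]
units [0.004 0.013 0.025] turn ax -0.001 ay 0.001 az -0.000
```

Request:
arm_command(motion="0 0.013 0.02 0 0 0 0;0 0 0.02 0 0 0 0;0 0 0.012 0 0 0 0")

```text
time_s: 20.97
eef_pos: [0.6754, -0.0334, 0.025]
eef_rot: [-0.001, 1.0, -0.018, 0.0]
wrist_force: [-7.8, 6.0, 17.0]
opening: 0.258
```

```bash
python3 go.py .675 -.0345 .027 -2
```

```text
t 20.97 pos [ 0.6754 -0.0334  0.025 ] toolx [ 0.999 -0.035  0.   ] tooly [-0.035 -0.999 -0.003] z [ 0.001  0.003 -1.   ] op 0.258 F [-7.8  6.  17. ] q [-0.23  0.63  1.45  0.    1.06  1.38]
units [-0.002  0.005 -0.01 ] turn ax -0.002 ay -0.000 az -0.000
```

Seated, with contact force. I'll relax, release and lift.

Request:
arm_command(motion="0 0 -0.005 0 0 0 0;0 0 0 0 0 0 0.35;0 0 0 0 0 0 0.5;0 0 0 0 0 0 0.5;0 0 0 0 0 0 0.5;0 0 -0.05 0 0 0 0.5;0 0 -0.1 0 0 0 0.5;0 0 -0.1 0 0 0 0.5;0 0 -0.05 0 0 0 0.5")

```text
time_s: 21.72
eef_pos: [0.6744, -0.0344, 0.0876]
eef_rot: [-0.001, 1.0, -0.018, -0.001]
wrist_force: [0.8, 0.3, -0.0]
opening: 0.5
```

```bash
python3 go.py .476 .2785 .14 3 w14
```

```text
t 21.72 pos [ 0.6744 -0.0344  0.0876] toolx [ 0.999 -0.036 -0.003] tooly [-0.036 -0.999 -0.003] z [-0.002  0.003 -1.   ] op 0.5 F [ 0.8  0.3 -0. ] q [-0.23  0.54  1.43  0.    1.17  1.38]
units [-1.049 -1.528 -0.255] turn ax -0.003 ay 0.002 az -0.085
```

View pics/w14.png

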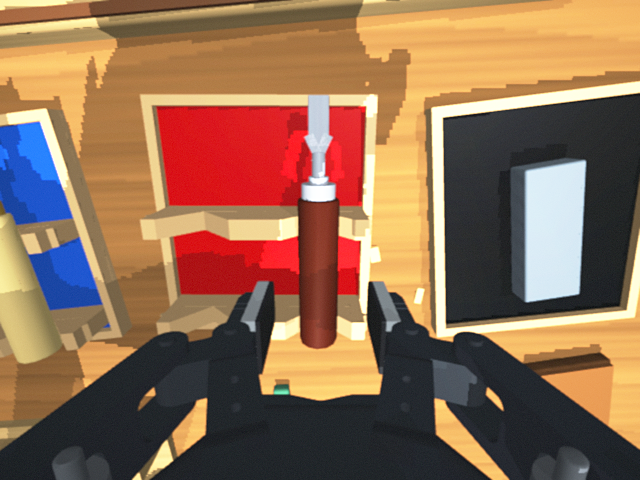

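```bash
python3 chk.py w14 319 203 318 341 .6919 .0009 -2
```

```text
mid [ 0.6649 -0.0341  0.042 ] len 0.0906 yaw -2.4 in tray mm [-25.8 -35.9]
```

Request:
arm_command(motion="0 0 -0.15 0 0 -0.04 0.6;-0.05 -0.1 -0.15 0 0 -0.04 0.6;-0.12 -0.16 0 0 0 0 0.6;-0.13 -0.17 0 0 0 0 0.6;-0.13 -0.17 0 0 0 0 0.6;-0.13 -0.17 0 0 0 0 0.6;-0.13 -0.17 0 0 0 0 0.6;-0.13 -0.17 0 0 0 0 0.6;-0.1 -0.17 0 0 0 0 0.6;0 0 0 0 0 0 0.6")

```text
time_s: 22.6
eef_pos: [0.4785, 0.2118, 0.1518]
eef_rot: [-0.001, 1.0, 0.021, 0.004]
wrist_force: [-0.3, -0.2, -0.4]
opening: 0.6
```

```bash
python3 go.py .477 .2785 .1 3
```

```text
t 22.6 pos [0.4785 0.2118 0.1518] toolx [0.999 0.043 0.008] tooly [ 0.043 -0.999 -0.002] z [ 0.008  0.002 -1.   ] op 0.6 F [-0.3 -0.2 -0.4] q [0.19 0.15 1.82 0.   1.17 1.72]
units [ 0.005 -0.333  0.26 ] turn ax -0.002 ay -0.008 az -0.009
```

The narrow chisel is seated (-25.8, -35.9 mm in the tray). Next the wide chisel at (0.4725, 0.2785).

Request:
arm_command(motion="0 -0.13 0 0 -0.008 -0.01 0.6;0 -0.12 0 0 0 0 0.6;0 -0.07 0 0 0 0 0.6;0 -0.02 0.1 0 0 0 0.6;0 0 0.12 0 0 0 0.6;0 0 0 0 0 0 0.6")

```text
time_s: 23.1
eef_pos: [0.4746, 0.2853, 0.1081]
eef_rot: [-0.001, 1.0, 0.03, 0.002]
wrist_force: [-1.3, 0.1, -0.7]
opening: 0.602
```

```bash
python3 go.py .477 .2785 .025 3 w15
```

```text
t 23.1 pos [0.4746 0.2853 0.1081] toolx [0.998 0.06  0.005] tooly [ 0.06  -0.998 -0.003] z [ 0.005  0.003 -1.   ] op 0.602 F [-1.3  0.1 -0.7] q [0.33 0.27 1.76 0.   1.1  1.84]
units [0.008 0.036 0.415] turn ax -0.003 ay -0.005 az 0.008
```

View pics/w15.png

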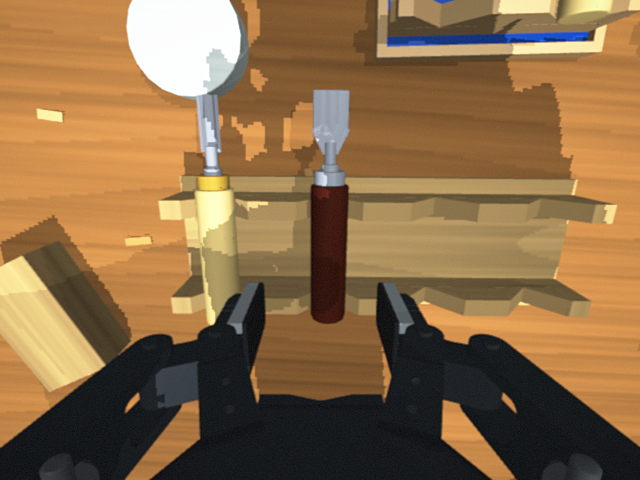

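```bash
python3 chk.py w15 330 188 327 318 .4716 .242 2.8; python3 chk.py w15 214.5 191 225 320 .4716 .242 2.8
```

```text
mid [0.471  0.2787 0.042 ] len 0.0911 yaw 2.7 in tray mm [ 1.2 36.7]
mid [0.4648 0.3504 0.042 ] len 0.0908 yaw 3.1 in tray mm [ -1.5 108.6]
```

Request:
arm_command(motion="0.008 0.036 0.08 0 -0.005 0.008 0.6;0 0.01 0.1 0 0 0 0.6;0 0 0.08 0 0 0 0.6;0 0 0 0 0 0 0.6")

```text
time_s: 23.48
eef_pos: [0.4826, 0.2759, 0.0619]
eef_rot: [-0.002, 1.0, 0.025, 0.004]
wrist_force: [-0.4, -0.6, -1.3]
opening: 0.603
```

```bash
python3 go.py .477 .2785 .025 3
```

```text
t 23.48 pos [0.4826 0.2759 0.0619] toolx [0.999 0.05  0.009] tooly [ 0.05  -0.999 -0.005] z [ 0.008  0.005 -1.   ] op 0.603 F [-0.4 -0.6 -1.3] q [0.3  0.35 1.78 0.   1.   1.82]
units [-0.029 -0.013  0.185] turn ax -0.005 ay -0.008 az -0.002
```

Request:
arm_command(motion="-0.035 -0.015 0.05 -0.004 -0.008 0 0.6;0 0 0.07 0 0 0 0.6;0 0 0.06 0 0 0 0.6;0 0 0 0 0 0 0.6")

```text
time_s: 23.82
eef_pos: [0.4784, 0.279, 0.029]
eef_rot: [-0.001, 1.0, 0.024, 0.003]
wrist_force: [-0.1, -0.4, -0.6]
opening: 0.603
```

```bash
python3 go.py .477 .2785 .025 3
```

```text
t 23.82 pos [0.4784 0.279  0.029 ] toolx [0.999 0.048 0.005] tooly [ 0.048 -0.999 -0.002] z [ 0.005  0.002 -1.   ] op 0.603 F [-0.1 -0.4 -0.6] q [0.31 0.4  1.79 0.   0.94 1.84]
units [-0.007  0.002  0.02 ] turn ax -0.001 ay -0.005 az -0.004
```

Request:
arm_command(motion="-0.007 0 0.03 0 -0.005 0 0.6;0 0 0 0 0 0 0.3;0 0 0 0 0 0 0;0 0 0 0 0 0 0;0 0 0 0 0 0 0;0 0 0 0 0 0 0")

```text
time_s: 24.32
eef_pos: [0.4786, 0.2807, 0.0256]
eef_rot: [-0.002, 1.0, 0.024, 0.001]
wrist_force: [-0.6, 0.2, -1.8]
opening: 0.262
```

```bash
python3 go.py .477 .2785 .025 3
```

```text
t 24.32 pos [0.4786 0.2807 0.0256] toolx [0.999 0.048 0.003] tooly [ 0.048 -0.999 -0.004] z [ 0.003  0.004 -1.   ] op 0.262 F [-0.6  0.2 -1.8] q [0.31 0.41 1.79 0.   0.94 1.84]
units [-0.009  0.011  0.003] turn ax -0.004 ay -0.003 az -0.004
```

Request:
arm_command(motion="0 0 -0.05 0 0 0 0;0 0 -0.1 0 0 0 0;0 0 -0.12 0 0 0 0;0 0 -0.15 0 0 0 0;0 0 -0.12 0 0 0 0;0 0.05 0 0 0 0.04 0;0.05 0.1 0 0 0 0.04 0;0.13 0.15 0 0 0 0 0;0.13 0.15 0 0 0 0 0;0 0 0 0 0 0 0")

```text
time_s: 25.15
eef_pos: [0.5394, 0.1848, 0.1451]
eef_rot: [-0.001, 1.0, -0.019, 0.003]
wrist_force: [0.0, -0.8, -0.6]
opening: 0.262
```

```bash
python3 go.py .6725 .0376 .14 -2 w16
```

```text
t 25.15 pos [0.5394 0.1848 0.1451] toolx [ 0.999 -0.037  0.007] tooly [-0.037 -0.999 -0.002] z [ 0.007  0.002 -1.   ] op 0.262 F [ 0.  -0.8 -0.6] q [0.12 0.26 1.7  0.   1.18 1.73]
units [0.692 0.711 0.029] turn ax -0.002 ay -0.007 az -0.002
```

View pics/w16.png

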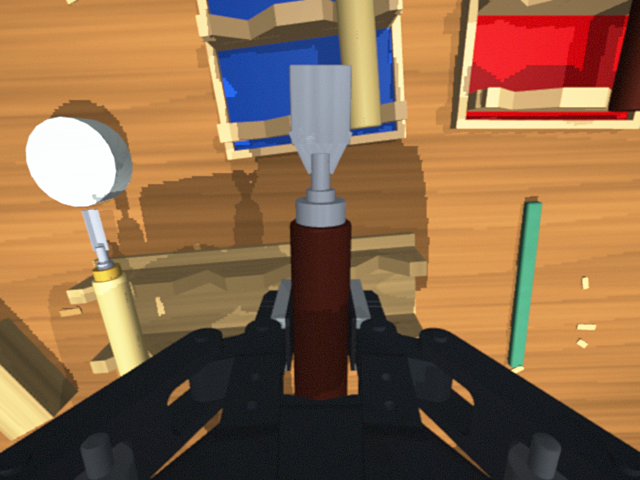

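The wide chisel is held straight and will pass well above the gouge. On to the red tray's left notch.

Request:
arm_command(motion="0.12 0.12 0 -0.002 -0.007 0 0;0.14 0.14 0 0 0 0 0;0.14 0.14 0 0 0 0 0;0.14 0.14 0 0 0 0 0;0.12 0.13 0 0 0 0 0;0.05 0.04 0 0 0 0 0;0 0 0 0 0 0 0")

```text
time_s: 25.78
eef_pos: [0.6733, 0.0358, 0.1417]
eef_rot: [-0.001, 1.0, -0.02, -0.005]
wrist_force: [0.6, 1.0, -0.7]
opening: 0.263
```

```bash
python3 - <<'E'
from h import *
p=atz("w16",(320,225),.1451+.0164); print(p[:2]-[.5394,.1848])
E
python3 go.py .673 .0376 .026 -2
```

```text
[ 0.03913797 -0.00254703]
t 25.78 pos [0.6733 0.0358 0.1417] toolx [ 0.999 -0.039 -0.01 ] tooly [-0.039 -0.999 -0.002] z [-0.01   0.003 -1.   ] op 0.263 F [ 0.6  1.  -0.7] q [-0.12  0.49  1.4   0.    1.27  1.49]
units [ 0.004 -0.008  0.578] turn ax -0.002 ay 0.010 az -0.004
```

Request:
arm_command(motion="0.004 -0.008 0.08 0 0.01 -0.004 0;0 0 0.12 0 0 0 0;0 0 0.12 0 0 0 0;0 0 0.08 0 0 0 0;0 0 0 0 0 0 0")

```text
time_s: 26.2
eef_pos: [0.6709, 0.0416, 0.0599]
eef_rot: [-0.002, 1.0, -0.018, -0.0]
wrist_force: [-0.9, 0.9, -0.8]
opening: 0.259
```

```bash
python3 go.py .673 .0376 .026 -2
```

```text
t 26.2 pos [0.6709 0.0416 0.0599] toolx [ 0.999 -0.037 -0.001] tooly [-0.037 -0.999 -0.004] z [-0.001  0.004 -1.   ] op 0.259 F [-0.9  0.9 -0.8] q [-0.12  0.57  1.45  0.    1.12  1.49]
units [0.012 0.02  0.169] turn ax -0.003 ay 0.001 az -0.002
```

Request:
arm_command(motion="0.012 0.022 0.03 -0.003 0 0 0;0 0.005 0.06 0 0 0 0;0 0 0.05 0 0 0 0;0 0 0 0 0 0 0")

```text
time_s: 26.53
eef_pos: [0.6718, 0.039, 0.0315]
eef_rot: [-0.0, 1.0, -0.017, -0.0]
wrist_force: [-0.6, 0.1, -1.3]
opening: 0.257
```

```bash
python3 go.py .673 .0376 .026 -2
```

```text
t 26.53 pos [0.6718 0.039  0.0315] toolx [ 0.999 -0.034 -0.001] tooly [-0.034 -0.999 -0.   ] z [-0.001  0.    -1.   ] op 0.257 F [-0.6  0.1 -1.3] q [-0.12  0.61  1.46  0.    1.07  1.49]
units [0.006 0.007 0.028] turn ax -0.000 ay 0.001 az 0.001
```

Request:
arm_command(motion="0.004 0.008 0.02 0 0 0 0;0 0 0.02 0 0 0 0;0 0 0.012 0 0 0 0")

```text
time_s: 26.78
eef_pos: [0.674, 0.0388, 0.0244]
eef_rot: [-0.001, 1.0, -0.017, 0.001]
wrist_force: [-6.6, 5.3, 13.5]
opening: 0.261
```

```bash
python3 go.py .673 .0376 .026 -2
```

```text
t 26.78 pos [0.674  0.0388 0.0244] toolx [ 0.999 -0.034  0.001] tooly [-0.034 -0.999 -0.002] z [ 0.001  0.002 -1.   ] op 0.261 F [-6.6  5.3 13.5] q [-0.12  0.63  1.45  0.    1.06  1.48]
units [-0.005  0.006 -0.008] turn ax -0.002 ay -0.001 az 0.001
```

Request:
arm_command(motion="0 0 -0.005 0 0 0 0;0 0 0 0 0 0 0.35;0 0 0 0 0 0 0.45;0 0 0 0 0 0 0.45;0 0 0 0 0 0 0.45;0 0 -0.05 0 0 0 0.45;0 0 -0.1 0 0 0 0.45;0 0 -0.1 0 0 0 0.45;0 0 -0.05 0 0 0 0.45")

```text
time_s: 27.53
eef_pos: [0.6732, 0.0379, 0.0871]
eef_rot: [-0.001, 1.0, -0.018, -0.001]
wrist_force: [1.2, 0.5, -0.0]
opening: 0.452
```

```bash
python3 go.py .472 .3505 .14 3 w17
```

```text
t 27.53 pos [0.6732 0.0379 0.0871] toolx [ 0.999 -0.035 -0.002] tooly [-0.035 -0.999 -0.002] z [-0.001  0.002 -1.   ] op 0.452 F [ 1.2  0.5 -0. ] q [-0.12  0.54  1.44  0.    1.16  1.48]
units [-1.061 -1.527 -0.259] turn ax -0.002 ay 0.001 az -0.084
```

View pics/w17.png

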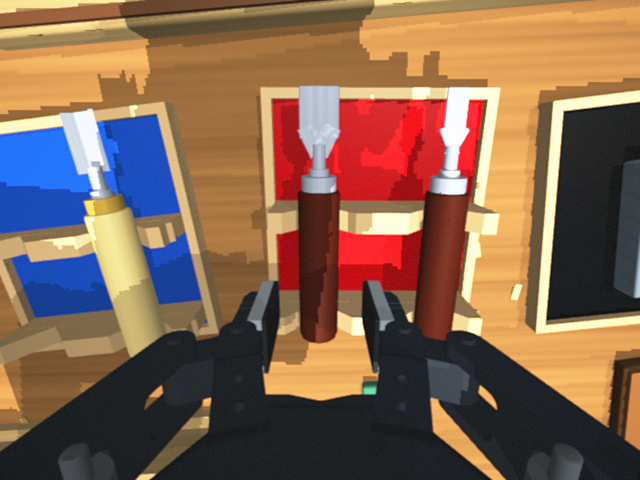

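```bash
python3 chk.py w17 319 195 318 336 .6919 .0009 -2
```

```text
mid [0.6681 0.038  0.042 ] len 0.0911 yaw -2.4 in tray mm [-25.1  36.3]
```

Request:
arm_command(motion="0 0 -0.15 0 0 -0.04 0.6;-0.05 -0.1 -0.15 0 0 -0.04 0.6;-0.12 -0.16 0 0 0 0 0.6;-0.13 -0.17 0 0 0 0 0.6;-0.13 -0.17 0 0 0 0 0.6;-0.13 -0.17 0 0 0 0 0.6;-0.13 -0.17 0 0 0 0 0.6;-0.13 -0.17 0 0 0 0 0.6;-0.1 -0.17 0 0 0 0 0.6;0 0 0 0 0 0 0.6")

```text
time_s: 28.42
eef_pos: [0.4777, 0.2844, 0.1516]
eef_rot: [-0.001, 1.0, 0.022, 0.005]
wrist_force: [-0.7, -0.2, -0.7]
opening: 0.6
```

```bash
python3 go.py .472 .3505 .12 3
```

```text
t 28.42 pos [0.4777 0.2844 0.1516] toolx [0.999 0.043 0.009] tooly [ 0.043 -0.999 -0.003] z [ 0.009  0.003 -1.   ] op 0.6 F [-0.7 -0.2 -0.7] q [ 0.32  0.22  1.73 -0.    1.18  1.85]
units [-0.015 -0.331  0.159] turn ax -0.002 ay -0.009 az -0.009
```

The wide chisel is seated (-25.1, 36.3). Last tool: the narrow gouge.

Request:
arm_command(motion="-0.01 -0.13 0 0 -0.009 -0.01 0.6;-0.01 -0.12 0 0 0 0 0.6;0 -0.07 0 0 0 0 0.6;0 0 0.1 0 0 0 0.6;0 0 0.1 0 0 0 0.6;0 0 0 0 0 0 0.6")

```text
time_s: 28.92
eef_pos: [0.4696, 0.3534, 0.1116]
eef_rot: [-0.002, 1.0, 0.03, 0.002]
wrist_force: [-0.6, 0.3, 0.1]
opening: 0.601
```

```bash
python3 go.py .472 .3505 .025 3 w18
```

```text
t 28.92 pos [0.4696 0.3534 0.1116] toolx [0.998 0.061 0.004] tooly [ 0.061 -0.998 -0.003] z [ 0.004  0.003 -1.   ] op 0.601 F [-0.6  0.3  0.1] q [0.44 0.34 1.67 0.   1.13 1.95]
units [0.009 0.017 0.433] turn ax -0.003 ay -0.004 az 0.008
```

View pics/w18.png

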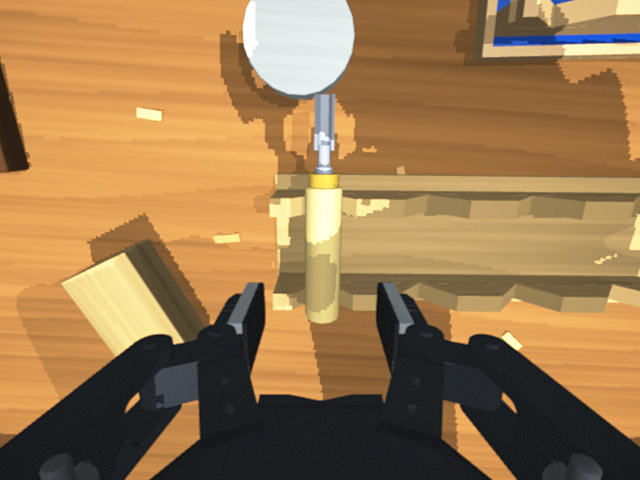

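```bash
python3 chk.py w18 323.5 190 322 318 .4716 .242 2.8
```

```text
mid [0.4639 0.3504 0.042 ] len 0.0914 yaw 3.1 in tray mm [ -2.4 108.7]
```

Request:
arm_command(motion="0.009 0.017 0.08 0 -0.004 0.008 0.6;0 0 0.1 0 0 0 0.6;0 0 0.08 0 0 0 0.6;0 0 0 0 0 0 0.6")

```text
time_s: 29.3
eef_pos: [0.4774, 0.3498, 0.0646]
eef_rot: [-0.003, 1.0, 0.025, 0.004]
wrist_force: [-0.9, -0.8, -0.2]
opening: 0.602
```

```bash
python3 go.py .472 .3505 .025 3
```

```text
t 29.3 pos [0.4774 0.3498 0.0646] toolx [0.999 0.05  0.007] tooly [ 0.05  -0.999 -0.005] z [ 0.007  0.006 -1.   ] op 0.602 F [-0.9 -0.8 -0.2] q [0.43 0.41 1.69 0.   1.04 1.95]
units [-0.028 -0.004  0.198] turn ax -0.005 ay -0.007 az -0.002
```

Request:
arm_command(motion="-0.035 -0.005 0.05 -0.004 -0.008 0 0.6;0 0 0.07 0 0 0 0.6;0 0 0.07 0 0 0 0.6;0 0 0.015 0 0 0 0.6;0 0 0 0 0 0 0.6")

```text
time_s: 29.72
eef_pos: [0.4733, 0.3506, 0.0243]
eef_rot: [-0.001, 1.0, 0.024, 0.002]
wrist_force: [-0.3, -0.2, 0.2]
opening: 0.601
```

```bash
python3 go.py .472 .3505 .025 3
```

```text
t 29.72 pos [0.4733 0.3506 0.0243] toolx [0.999 0.048 0.003] tooly [ 0.048 -0.999 -0.003] z [ 0.003  0.003 -1.   ] op 0.601 F [-0.3 -0.2  0.2] q [0.44 0.47 1.7  0.   0.97 1.96]
units [-0.006  0.    -0.004] turn ax -0.002 ay -0.003 az -0.004
```

Request:
arm_command(motion="0 0 0 0 0 0 0.3;0 0 0 0 0 0 0;0 0 0 0 0 0 0;0 0 0 0 0 0 0;0 0 0 0 0 0 0")

```text
time_s: 30.13
eef_pos: [0.4742, 0.3528, 0.0261]
eef_rot: [-0.003, 1.0, 0.024, 0.003]
wrist_force: [0.7, 1.0, -1.1]
opening: 0.257
```

```bash
python3 go.py .472 .3505 .025 3
```

```text
t 30.13 pos [0.4742 0.3528 0.0261] toolx [0.999 0.048 0.006] tooly [ 0.049 -0.999 -0.006] z [ 0.006  0.006 -1.   ] op 0.257 F [ 0.7  1.  -1.1] q [0.44 0.47 1.7  0.   0.97 1.96]
units [-0.012  0.011  0.005] turn ax -0.005 ay -0.006 az -0.004
```

Request:
arm_command(motion="0 0 -0.05 0 0 0 0;0 0 -0.1 0 0 0 0;0 0 -0.12 0 0 0 0;0 0 -0.15 0 0 0 0;0 0 -0.12 0 0 0 0;0 0.05 0 0 0 -0.03 0;0.1 0.08 0 0 0 0 0;0.14 0.11 0 0 0 0 0;0.14 0.11 0 0 0 0 0;0 0 0 0 0 0 0")

```text
time_s: 30.97
eef_pos: [0.5569, 0.2865, 0.149]
eef_rot: [-0.002, 0.999, 0.043, 0.006]
wrist_force: [0.2, 0.1, -0.5]
opening: 0.261
```

```bash
python3 go.py .6615 .2256 .14 4.9 w19
```

```text
t 30.97 pos [0.5569 0.2865 0.149 ] toolx [0.996 0.087 0.012] tooly [ 0.087 -0.996 -0.004] z [ 0.012  0.005 -1.   ] op 0.261 F [ 0.2  0.1 -0.5] q [0.29 0.36 1.55 0.   1.21 1.77]
units [0.494 0.349 0.05 ] turn ax -0.004 ay -0.012 az 0.001
```

View pics/w19.png

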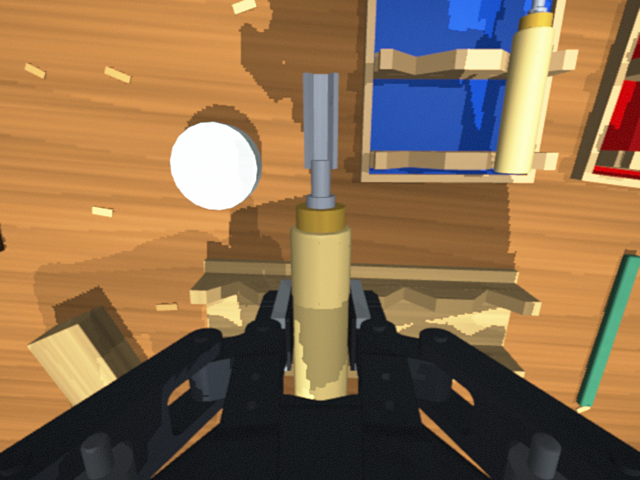

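The narrow gouge is held straight. Now to the blue tray's left notch.

Request:
arm_command(motion="0.1 0.07 0 -0.003 -0.011 0 0;0.13 0.09 0 0 0 0 0;0.13 0.09 0 0 0 0 0;0.1 0.08 0 0 0 0 0;0.06 0.04 0 0 0 0 0;0 0 0 0 0 0 0")

```text
time_s: 31.52
eef_pos: [0.6645, 0.2228, 0.1511]
eef_rot: [-0.001, 0.999, 0.045, -0.003]
wrist_force: [-0.5, -0.4, 0.5]
opening: 0.254
```

```bash
python3 - <<'E'
from h import *
p=atz("w19",(320.5,231),.149+.0159); print(p[:2]-[.5569,.2865])
E
python3 go.py .6615 .2256 .026 4.9
```

```text
[0.03628772 0.0018992 ]
t 31.52 pos [0.6645 0.2228 0.1511] toolx [ 0.996  0.089 -0.005] tooly [ 0.089 -0.996 -0.002] z [-0.005  0.002 -1.   ] op 0.254 F [-0.5 -0.4  0.5] q [0.15 0.53 1.32 0.   1.3  1.63]
units [-0.01  -0.014  0.626] turn ax -0.002 ay 0.005 az 0.004
```

Request:
arm_command(motion="-0.005 -0.016 0.08 0 0.005 0.004 0;0 0 0.12 0 0 0 0;0 0 0.12 0 0 0 0;0 0 0.1 0 0 0 0;0 0 0 0 0 0 0")

```text
time_s: 31.93
eef_pos: [0.6601, 0.2298, 0.0685]
eef_rot: [-0.002, 0.999, 0.043, 0.001]
wrist_force: [-1.2, 0.1, -1.9]
opening: 0.261
```

```bash
python3 go.py .6615 .2256 .026 4.9
```

```text
t 31.93 pos [0.6601 0.2298 0.0685] toolx [0.996 0.085 0.002] tooly [ 0.085 -0.996 -0.003] z [ 0.002  0.004 -1.   ] op 0.261 F [-1.2  0.1 -1.9] q [0.16 0.61 1.37 0.   1.15 1.65]
units [0.005 0.022 0.213] turn ax -0.003 ay -0.002 az -0.000
```

Request:
arm_command(motion="0.005 0.025 0.03 -0.002 0 0 0;0 0.005 0.07 0 0 0 0;0 0 0.07 0 0 0 0;0 0 0 0 0 0 0")

```text
time_s: 32.27
eef_pos: [0.6604, 0.2262, 0.0353]
eef_rot: [-0.001, 0.999, 0.044, 0.002]
wrist_force: [-1.0, 0.3, -1.8]
opening: 0.259
```

```bash
python3 go.py .6615 .2256 .026 4.9
```

```text
t 32.27 pos [0.6604 0.2262 0.0353] toolx [0.996 0.088 0.004] tooly [ 0.088 -0.996 -0.002] z [ 0.004  0.002 -1.   ] op 0.259 F [-1.   0.3 -1.8] q [0.16 0.65 1.39 0.   1.1  1.64]
units [0.005 0.003 0.046] turn ax -0.002 ay -0.004 az 0.003
```

Request:
arm_command(motion="0.005 0.004 0.025 0 -0.004 0.003 0;0 0 0.025 0 0 0 0;0 0 0.015 0 0 0 0")

```text
time_s: 32.52
eef_pos: [0.6629, 0.227, 0.0247]
eef_rot: [-0.002, 0.999, 0.042, 0.001]
wrist_force: [-9.3, 6.0, 19.2]
opening: 0.264
```

```bash
python3 go.py .6615 .2256 .026 4.9
```

```text
t 32.52 pos [0.6629 0.227  0.0247] toolx [0.996 0.084 0.002] tooly [ 0.084 -0.996 -0.004] z [ 0.002  0.004 -1.   ] op 0.264 F [-9.3  6.  19.2] q [0.16 0.67 1.38 0.   1.09 1.64]
units [-0.008  0.006 -0.006] turn ax -0.004 ay -0.002 az -0.001
```

Request:
arm_command(motion="0 0 -0.005 0 0 0 0;0 0 0 0 0 0 0.35;0 0 0 0 0 0 0.45;0 0 0 0 0 0 0.45;0 0 0 0 0 0 0.45;0 0 -0.05 0 0 0 0.45;0 0 -0.1 0 0 0 0.45;0 0 -0.1 0 0 0 0.45;0 0 -0.05 0 0 0 0.45")

```text
time_s: 33.27
eef_pos: [0.6622, 0.2261, 0.0868]
eef_rot: [-0.002, 0.999, 0.042, -0.001]
wrist_force: [-0.1, 0.9, 0.1]
opening: 0.447
```

```bash
python3 go.py .472 .3505 .14 3 w20
```

```text
t 33.27 pos [0.6622 0.2261 0.0868] toolx [ 0.997  0.083 -0.002] tooly [ 0.083 -0.997 -0.003] z [-0.002  0.003 -1.   ] op 0.447 F [-0.1  0.9  0.1] q [0.16 0.59 1.36 0.   1.19 1.64]
units [-0.896 -0.7   -0.262] turn ax -0.003 ay 0.001 az 0.030
```

View pics/w20.png

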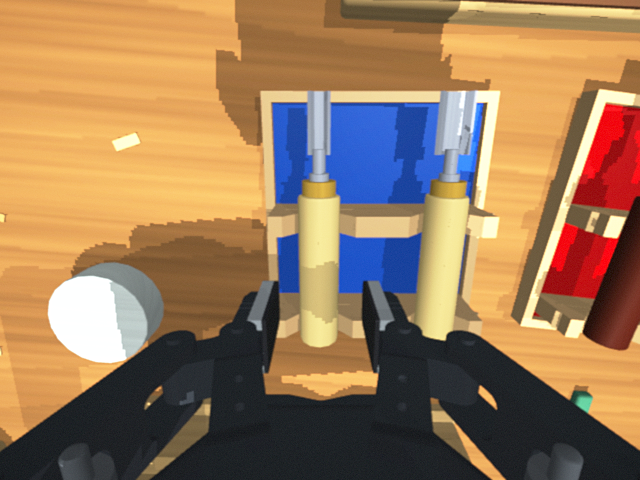

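Both gouges lie in their notches. I'll move up and back for a final look at everything.

Request:
arm_command(motion="0 0 -0.15 0 0 0 0.6;0 0 -0.18 0 0 0 0.6;-0.1 0.1 -0.15 0 0 0 0.6;-0.16 0.12 0 0 0 0 0.6;-0.16 0.12 0 0 0 0 0.6;-0.16 0.12 0 0 0 0 0.6;-0.16 0.12 0 0 0 0 0.6;-0.16 0.12 0 0 0 0 0.6;-0.05 0.05 0 0 0 0 0.6;0 0 0 0 0 0 0.6")

```text
time_s: 34.15
eef_pos: [0.4794, 0.0554, 0.1865]
eef_rot: [-0.001, 0.999, 0.043, 0.003]
wrist_force: [0.6, 0.2, -0.0]
opening: 0.599
```

```bash
python3 chk.py w20 319 199 319 341 .683 .1913 4.9
python3 - <<'E'
from h import *
st()
for n in ("top","scene"):
    shot(n,n+"9")
    for t in ["gouge_wide_mid","gouge_narrow_mid","chisel_wide_mid","chisel_narrow_mid","stone_mid"]:
        print(n,t,[(list(map(int,d["box"])),round(d["conf"],2)) for d in search_frame(n,t)][:2])
a=cv2.imread("pics/top9.png")[120:320,120:470]; b=cv2.imread("pics/scene9.png")[200:380,150:465]
cv2.imwrite("pics/fin.png",np.vstack([cv2.resize(a,(600,300)),cv2.resize(b,(600,300))]))
E
```

```text
mid [0.6542 0.2252 0.042 ] len 0.0924 yaw 4.8 in tray mm [-25.8  36.2]
t 34.15 pos [0.4794 0.0554 0.1865] toolx [0.996 0.086 0.007] tooly [ 0.086 -0.996 -0.002] z [ 0.006  0.002 -1.   ] op 0.599 F [ 0.6  0.2 -0. ] q [-0.13  0.01  1.88  0.    1.24  1.35]
top gouge_wide_mid [([243, 139, 256, 208], 0.74)]
top gouge_narrow_mid [([205, 144, 222, 208], 0.91), ([327, 139, 346, 208], 0.49)]
top chisel_wide_mid [([298, 140, 311, 205], 0.94)]
top chisel_narrow_mid [([328, 141, 346, 208], 0.92), ([209, 146, 223, 212], 0.7)]
top stone_mid [([290, 139, 355, 219], 0.48)]
scene gouge_wide_mid [([373, 274, 397, 343], 0.87)]
scene gouge_narrow_mid [([417, 277, 427, 349], 0.89)]
scene chisel_wide_mid [([302, 264, 334, 327], 0.59)]
scene chisel_narrow_mid [([264, 256, 300, 316], 0.6)]
scene stone_mid [([197, 251, 224, 292], 0.67)]
```

View pics/fin.png

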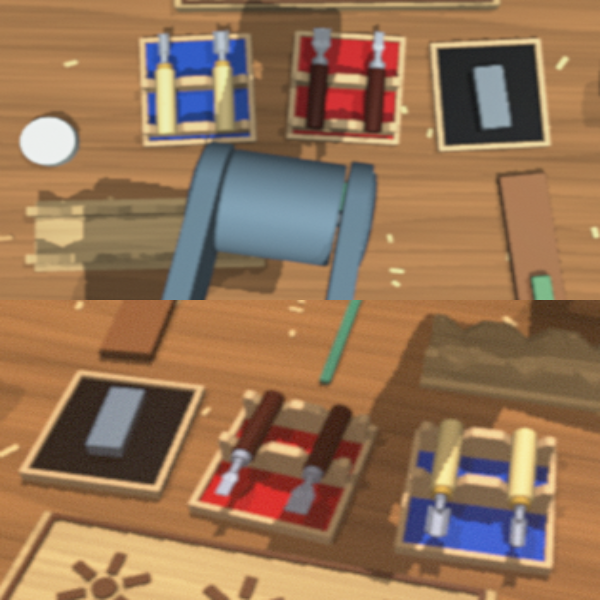

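All five are placed, level and clear of the gripper, so I'm handing in.

```bash
python3 -c "
from h import *
print(hand_in()); st()"
```

```text
the job is handed in; nothing more can be done
None
the job is handed in; nothing more can be done
```

All five pieces are in their trays, and I handed the job in at about 34 s of the 120 s allowed; `hand_in` gives no verdict. Each was set down under contact before I released it.

| Piece | Tray | Handle middle in tray x / y (mm) | Aim (mm) | Angle to tray |
|---|---|---|---|---|
| Wide gouge | blue | -25.3 / -35.8 | -28 / -36 | within 0.5° |
| Narrow gouge | blue | -25.8 / +36.2 | -28 / +36 | within 0.5° |
| Narrow chisel | red | -25.8 / -35.9 | -28 / -36 | within 0.5° |
| Wide chisel | red | -25.1 / +36.3 | -28 / +36 | within 0.5° |

- **Stone:** it lies flat near the middle of the black tray. I judged this by eye in the wrist, top and scene views and did not measure it.
- **Final views:** in the top and scene views all four handles look level, the blades point to the free ends, and the gripper is clear of everything.

Checks that were weak or disagreed:
- **Heights:** two-view heights were only rough. The stone's top came out at 20–34 mm against 33 mm from the text, and the handle axes at 36–53 mm against 42 mm. I used the text's heights for grasping, and did not measure the seated heights separately.
- **Wide gouge:** I pressed it a little too hard when seating it. The last reading was about 37 N vertically, roughly 43 N in total at the wrist, well under the 120 N wrist limit. It was pressed through the fingers, not the gripper's body.
- **Stone detection:** in the last top view the network marked the red tray as the stone. The scene view found the stone in the right place.

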